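Load two reagent cassettes into their latching docks

TASK

Load each reagent cassette lying on the bench into the analyser dock of its own width (wide in wide, narrow in narrow): press the dock's latch bar down so that it clicks open, set the cassette on the dock's apron and push it fully home, so that the latch snaps back up behind it. Leave both cassettes latched in, and leave the bottle and the sample-tube rack where they stand.

Things in the scene. Friction and masses are not known exactly. Their poses are not given: they have to be found in the camera images.
- cassette_wide: wide reagent cassette, grey plastic, about 180 g: flat block 100 mm long (x), 60 mm wide (y), 26 mm high, with a grip rib on top in the middle, 50 mm long (x), 18 mm thick (y), from 26 to 44 mm height. Same end for end. Origin at the centre of its underside. Starts flat on the bench beside the docks. Seated, its origin is at dock x=53 to 57, y=0, z=30 mm.
- cassette_narrow: narrow reagent cassette, grey plastic, about 180 g: flat block 100 mm long (x), 44 mm wide (y), 26 mm high, with a grip rib on top in the middle, 50 mm long (x), 18 mm thick (y), from 26 to 44 mm height. Same end for end. Origin at the centre of its underside. Starts flat on the bench beside the docks. Seated, its origin is at dock x=53 to 57, y=0, z=30 mm.
- dock_wide: wide loading dock, white plastic, fixed, 255 mm long, 80 mm wide. Origin on the bench under the middle of its mouth, x = the way cassettes slide in (away from the robot). Floor 30 mm above the bench. Open apron from x=-135 to -16 mm between guides 70 mm apart, tops 12 mm above the floor; bay from x=0 to 108 mm, 64 mm wide. Bridge over the bay at x=20 to 34 mm, 48 to 56 mm above the floor.
- dock_narrow: narrow loading dock, white plastic, fixed, 255 mm long, 64 mm wide. Origin on the bench under the middle of its mouth, x = the way cassettes slide in (away from the robot). Floor 30 mm above the bench. Open apron from x=-135 to -16 mm between guides 54 mm apart, tops 12 mm above the floor; bay from x=0 to 108 mm, 48 mm wide. Bridge over the bay at x=20 to 34 mm, 48 to 56 mm above the floor.
- mouth_wide (a point): floor level, middle of the wide dock's mouth (dock x=0, 30 mm above the bench), axes as the dock. The channel narrows to 64 mm just before it. Lips overhang the bay 28 mm above its floor, leaving a 30 mm gap for the cassette's rib: a cassette can only slide in from the apron. While closed, the latch bar at x=-14 to 0 mm blocks the way.
- mouth_narrow (a point): floor level, middle of the narrow dock's mouth (dock x=0, 30 mm above the bench), axes as the dock. The channel narrows to 48 mm just before it. Lips overhang the bay 28 mm above its floor, leaving a 30 mm gap for the cassette's rib: a cassette can only slide in from the apron. While closed, the latch bar at x=-14 to 0 mm blocks the way.
- roller_wide (a point): centre of the wide latch's roller (radius 5 mm) at the far end of the bay. Latch open: it leans into the bay 22 mm above the floor, its face at dock x=101 mm. A cassette pushed home moves it back 3 mm (up to 6 N), which trips the latch shut. The bar then needs 9 mm of free height, so push the cassette with the fingertips more than 10 mm above the floor.
- roller_narrow (a point): centre of the narrow latch's roller (radius 5 mm) at the far end of the bay. Latch open: it leans into the bay 22 mm above the floor, its face at dock x=101 mm. A cassette pushed home moves it back 3 mm (up to 6 N), which trips the latch shut. The bar then needs 9 mm of free height, so push the cassette with the fingertips more than 10 mm above the floor.
- latch_wide (a joint): angle of the wide dock's latch, a rocker under the bay with an over-centre spring. 0 = closed: bar 9 mm above the floor, across the mouth. 0.125 = open: bar sunk 4 mm or more below the floor. Flips at about 0.06. Press the bar (about 2 N, then less) flush with the floor: it clicks over and stays open until a cassette is pushed home, then snaps up behind it.
- latch_narrow (a joint): angle of the narrow dock's latch, a rocker under the bay with an over-centre spring. 0 = closed: bar 9 mm above the floor, across the mouth. 0.125 = open: bar sunk 4 mm or more below the floor. Flips at about 0.06. Press the bar (about 2 N, then less) flush with the floor: it clicks over and stays open until a cassette is pushed home, then snaps up behind it.
- press_wide (a point): centre of the top of the wide dock's latch bar, the place to press; steel bar 58 mm long (across the dock), 14 mm broad; dock x=-7 mm
- press_narrow (a point): centre of the top of the narrow dock's latch bar, the place to press; steel bar 42 mm long (across the dock), 14 mm broad; dock x=-7 mm
- bottle: bystander: amber bottle, 60 mm diameter, 150 mm tall, origin at the centre of its underside; leave alone
- tube_rack: bystander: blue block rack with capped sample tubes, 50 x 130 mm, 89 mm tall, long along its y, origin at the centre of its underside; leave alone

How it is judged:
By the outcome, as a careful person would: the job done as asked, in the order asked, and still so for the second after the job is handed in, with the robot touching nothing.
It also fails if it takes over 72 s, if anything falls off the work surface, if the arm or the gripper's body presses on something with over 40 N, if the wrist force passes 120 N, or if a joint passes its speed limit or range.

ROBOT

A 6-joint arm with a two-finger parallel gripper is mounted at the origin on the work surface. World frame = base frame: x ahead of the robot, y to its left, z up, the work surface at z = 0. Lengths are in m, angles in degrees, forces in N, time in s.
With the tool pointing down it reaches from about 0.375 to 0.9 m from the base axis. Payload 3.1 kg.
Tool frame: the origin (TCP) lies on the centre line of the jaws, within the pads' length; the fingertips stand 17 mm ahead of it and the grasp point (between the pads) lies 2 mm behind it; z points along the fingers, y is the line along which they close (so a half turn about z gives the same grasp; the last joint's range is limited). The gripper opens to 87 mm and grips with 3 to 60 N. Pads are 19 mm wide; open, the fingers measure 117 mm over their backs; the gripper's body (75 mm by 190 mm) begins 51 mm behind the grasp point.
Start: joints at [55.892, 30.224, 82.088, -0, 67.689, -10.227], TCP at [0.253, 0.571, 0.216] pointing down, gripper open.
Joint ranges: [-176.69, 176.69], [-43.24, 126.21], [12.49, 139.97], [-82, 262], [0, 151.66], [-163.58, 163.58]. Speed limits (degrees/s): [159.86, 159.86, 180, 180, 180, 180].

INTERFACE

Orientations are given as a 3x3 rotation matrix whose columns are the frame's x, y, z axes.
In Python, from rig import bot, imaging, finder gives the robot as it stands. The module is installed in compiled form; this text tells all that it offers.
- The arm moves only by the tool play_rows, never from a script. Its argument "motion" is a list that holds one entry, the list of rows, each a list of 6 numbers: the shift along the tool's x, y, z in m, then the turn, a rotation vector about the tool's x, y, z in degrees. In form: [[[dx, dy, dz, wx, wy, wz], ...]]. A call has 1 to 8 rows; each row is the pose to reach, as a shift and turn from the pose commanded when the call began, along the tool's axes at that moment; what a row does not reach only later rows make up. A row lasts 1/12 s, in which the tool goes at most 41.7 mm and 7.16 degrees, less where a joint would pass 70% of its speed; a pose out of reach is approached as far as the arm can. A call with a gripper value outside its range is refused whole. "fingers" is the finger opening in m, from 0 to 0.087, set as the call begins (left out, the last holds). The fingers move at their own pace and stop on an object; the grip force is fixed at half the most. Time passes only in rows, so rows that repeat a pose let the fingers close. It gives the time, the measured TCP pose, the force, the opening and the grip force at its end, in the units of the state.
- bot.read_state(): the state, without advancing time (a new reading comes with each control period).
- imaging.capture(name): name is "side" or "top"; returns a dict with "frame" (384x512x3 uint8, red, green, blue), "camera_matrix" (3x3 intrinsics, pixels), "k1" (the pictures are not rectified: a ray, as slopes to the right and down, at radius r is drawn at 1 + k1 r^2 times it, then the intrinsics apply), "R" (3x3) and "t" (3): a world point X has camera coordinates R X + t. Camera axes: x right, y down, z forward; pixel columns grow to the right and rows downward; lengths in m; the calibration is good to about 2 mm. A picture is of the moment at which its call begins. There is no depth.
- bot.hand_in(): hands the job in; it is judged then, once.
Trained networks look in the newest picture that a camera, given by its name, has taken for a name from the list of things; names that differ only in an ending like _2 or _b are one class to them, and where a whole thing is asked for, a point or a joint stands for the part that bears it (a point fixed in the world has none). Each returns a list of dicts, best first, with "confidence" (0 to 1); they miss things now and then, are a little off and sometimes report something else, mostly with a low value. They report only what shows in the picture. A call takes as long as a camera call.
- finder.recognise(camera, name): "at" ([x, y, z] in m, in world coordinates, good to about 4 mm: the middle of the surface that is visible of it).
- finder.outline_of(camera, name): "pixels" (384x512 bool, what is visible of it).
The state is a dict: "time_s": time; "joint_positions": joint angles; "qvel": joint speeds; "tau": joint torques, N m; "position": TCP position; "tcp_rot": TCP orientation; "force": force on the tool from outside, world axes, zero at the start; "moment": the same for the moment, N m; "opening": opening from 0.0 (shut) to 1.0 (fully open); "grasp_force": force on a finger pad.
Only numpy, scipy, OpenCV 4.12 (cv2) and the standard library are available. Lean on these libraries where they do the work, as an engineer would, in place of code of your own. Each camera call takes 0.05 s, during which the arm holds its last target. There are 200 camera calls.

## Working session

There is one attempt and no reset: what is moved stays moved. The work goes in short steps, Python scripts to look and compute and a tool call to move; the robot and the scene stay as the last step left them, time stands still between calls to the robot, and variables do not carry over. Pictures are saved under pics/ and viewed, at most 10 in all, crops included, and the job is handed in when it is done.

Besides the shell and the picture viewer there is one more tool, called after "Emit:" as name([rows], argument=value, ...), one row to a line, values as JSON. play_rows: Moves the arm, as the interface text tells. Its arguments: {"type":"object","properties":{"motion":{"type":"array"},"fingers":{"type":"number"}},"required":["motion"]}

```bash
mkdir -p pics
cat > look.py <<'E'
from rig import bot, imaging, finder
import cv2, numpy as np
def save(cam,name):
    c=imaging.capture(cam); cv2.imwrite(f'pics/{name}.png',c['frame'][:,:,::-1]); return c
E
python3 - <<'E'
from look import *
print(bot.read_state())
for cam in ('top','side'):
    c=save(cam,cam+'0'); print(cam,c['camera_matrix'].tolist(),c['k1'],c['R'].tolist(),c['t'].tolist())
    for n in ['cassette_wide','cassette_narrow','dock_wide','dock_narrow','mouth_wide','mouth_narrow','press_wide','press_narrow','bottle','tube_rack','roller_wide','roller_narrow']:
        print(n,[(round(d['confidence'],2),np.round(d['at'],3).tolist()) for d in finder.recognise(cam,n)[:3]])
a=cv2.imread('pics/top0.png');b=cv2.imread('pics/side0.png')
cv2.imwrite('pics/both.png',np.vstack([a,b])[:, :])
E
```

```text
{'time_s': 0.0, 'joint_positions': array([ 5.58906413e+01,  3.02785472e+01,  8.21574450e+01, -9.25590783e-04,
        6.76880280e+01, -1.02268140e+01]), 'qvel': array([-0.00721217,  0.05429605,  0.03654852,  0.01576338,  0.04762191,
        0.03908597]), 'tau': array([ 1.47881568e-03, -4.40036631e+01, -1.76594245e+01,  6.31992845e-02,
        5.81065868e-02, -1.71415581e-04]), 'position': array([0.25258321, 0.57086491, 0.21467026]), 'tcp_rot': array([[-9.14379607e-01,  4.04856135e-01, -1.20145570e-03],
       [ 4.04857749e-01,  9.14377909e-01, -1.80056930e-03],
       [ 3.69613019e-04, -2.13282250e-03, -9.99997657e-01]]), 'force': array([-0.53916152,  0.11354502, -0.10118782]), 'moment': array([-0.02579117, -0.02353776,  0.07465972]), 'grasp_force': 0.0, 'opening': 1.000524661413983}
top [[427.5163563218286, 0.0, 261.47126451875135], [0.0, 427.5163563218286, 188.06107794642435], [0.0, 0.0, 1.0]] -0.11938592260880032 [[0.003748296885842624, -0.9999472582521971, 0.009561955049565437], [-0.9916282542736016, -0.004950962926507233, -0.12903059052949412], [0.12907112611558488, -0.008998259
[... 950 characters left out ...]
530202], [0.19709396824744047, 0.8397464891450369, -0.5059444649851019]] [-0.5930124747280822, 0.12269572660993584, 1.089951524182549]
cassette_wide [(0.8, [0.492, 0.285, 0.023]), (0.48, [0.591, -0.087, 0.038])]
cassette_narrow [(0.57, [0.459, -0.289, 0.024])]
dock_wide [(0.84, [0.598, -0.121, 0.038]), (0.54, [0.588, -0.087, 0.037])]
dock_narrow [(0.92, [0.63, 0.049, 0.034])]
mouth_wide [(0.62, [0.598, -0.116, 0.032]), (0.58, [0.586, -0.08, 0.039])]
mouth_narrow [(0.87, [0.632, 0.048, 0.037])]
press_wide []
press_narrow []
bottle [(0.95, [0.65, -0.311, 0.078])]
tube_rack [(0.66, [0.678, 0.28, 0.044]), (0.29, [0.46, -0.286, 0.026])]
roller_wide [(0.43, [0.627, 0.072, 0.039])]
roller_narrow []
```

Run:
```python
import cv2
for n in('top','side'):
    cv2.imwrite(f'pics/{n}0b.png',cv2.resize(cv2.imread(f'pics/{n}0.png'),(768,576),interpolation=cv2.INTER_CUBIC))
```

```text
(no output)
```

View pics/top0b.png

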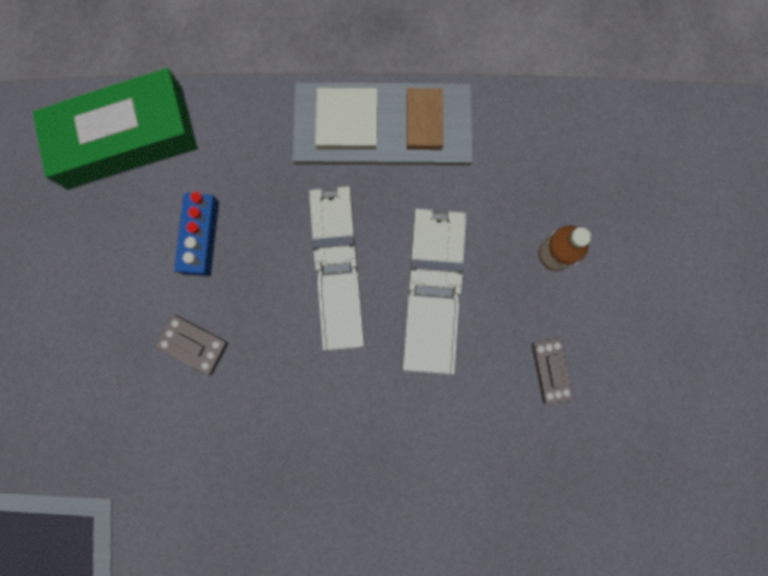

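View pics/side0b.png

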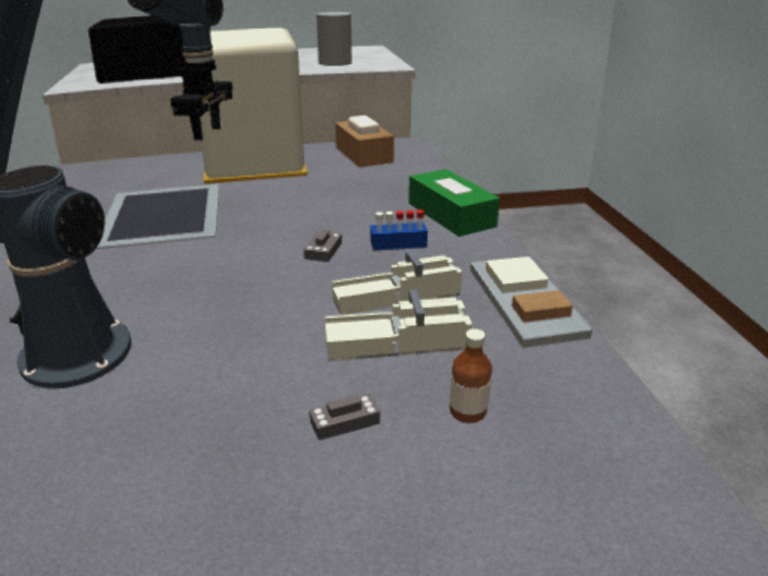

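```bash
cat > fit.py <<'E'
from look import *
from scipy.optimize import minimize
S=4
def proj(c,X):
    p=np.asarray(X)@c['R'].T+c['t']; s=p[:,:2]/p[:,2:]; s=s*(1+c['k1']*(s**2).sum(1,keepdims=True))
    K=c['camera_matrix']; return s*[K[0,0],K[1,1]]+[K[0,2],K[1,2]]
def box(x0,x1,w,z0,z1): return np.array([[x,y,z] for x in(x0,x1) for y in(-w/2,w/2) for z in(z0,z1)])
def place(q,P):
    a=np.radians(q[2]);R=np.array([[np.cos(a),-np.sin(a),0],[np.sin(a),np.cos(a),0],[0,0,1]]);return P@R.T+[q[0],q[1],0]
def render(c,q,boxes,shape=(384*S,512*S)):
    m=np.zeros(shape,np.uint8)
    for b in boxes:
        u=(proj(c,place(q,b))+.5)*S-.5
        h=cv2.convexHull(np.round(u*16).astype(np.int32)); cv2.fillConvexPoly(m,h,1,shift=4)
    return m
def up(mask): return (cv2.resize(mask.astype(np.float32),None,fx=S,fy=S,interpolation=cv2.INTER_LINEAR)>.5).astype(np.uint8)
def fit(views,boxes,q0,roi=None):
    def loss(q):
        return sum(((render(c,q,boxes)!=m)&(True if roi is None else roi)).sum() for c,m in views)
    best=None
    for d in (0,6,-6):
        s=np.array([[0,0,d],[.012,0,d],[0,.012,d],[0,0,d+8]])+q0
        r=minimize(loss,q0,method='Nelder-Mead',options=dict(initial_simplex=s,xatol=1e-5,fatol=1,maxfev=200))
        if best is None or r.fun<best.fun: best=r
    return best.x,best.fun/sum(m.sum() for _,m in views)
cas=lambda w:[box(-.05,.05,w,0,.026),box(-.025,.025,.018,.026,.044)]
E
cat > m1.py <<'E'
from fit import *
C={n:imaging.capture(n) for n in('top','side')}
for n,w,q0 in(('wide',.06,[.495,.295,-30]),('narrow',.044,[.458,-.285,5])):
    V={}
    for k in C:
        im=C[k]['frame']; u=proj(C[k],[[q0[0],q0[1],.02]])[0].round().astype(int)
        o=finder.outline_of(k,'cassette_'+n)
        o=[d for d in o if d['pixels'][max(0,u[1]-6):u[1]+7,u[0]-6:u[0]+7].any()]
        if not o: print('no mask',k,n); continue
        V[k]=(C[k],up(o[0]['pixels'])); print(n,k,'fit',fit([V[k]],cas(w),q0))
        np.save(f'pics/{n}_{k}.npy',o[0]['pixels'])
    print('both',fit(list(V.values()),cas(w),q0))
c=C['top'];im=c['frame'].astype(float)
big=cv2.resize(im.astype(np.uint8),None,fx=S,fy=S,interpolation=cv2.INTER_CUBIC)
white=(big.min(2)>125).astype(np.uint8)
ov=big.copy()
for n,w,q0 in(('wide',.08,[.588,-.085,0]),('narrow',.064,[.63,.072,5])):
    b=[box(-.135,-.016,w,0,.042)]
    roi=render(c,q0,[box(-.165,-.035,w+.05,.03,.042)]).astype(bool)
    q,f=fit([(c,white*roi)],b,q0,roi); print('dock',n,q,f)
    roi=render(c,q,[box(-.155,-.025,w+.03,.03,.042)]).astype(bool)
    q,f=fit([(c,white*roi)],b,q,roi); print('dock',n,q,f)
    for b in (box(-.135,-.016,w,.042,.042),box(-.014,0,w-.022,.039,.039),box(.020,.034,w,.082,.086)):
        cv2.polylines(ov,[cv2.convexHull(((proj(c,place(q,b))+.5)*S-.5).round().astype(np.int32))],True,(255,0,0),1)
u=proj(c,[[.6,0,.03]])[0]*S
x,y=int(u[0])-380,int(u[1])-300
cv2.imwrite('pics/docks.png',ov[y-50:y+550,x:x+760,::-1])
E
python3 m1.py
```

```text
wide top fit (array([ 0.50345308,  0.30903061, 63.60303682]), np.float64(0.0358824848620767))
wide side fit (array([ 0.50260436,  0.30807716, 63.75873747]), np.float64(0.0667420814479638))
both (array([   0.50316447,    0.30870417, -116.7252266 ]), np.float64(0.04612054612054612))
narrow top fit (array([ 0.46486058, -0.27541097, 11.09083113]), np.float64(0.08369666770476487))
narrow side fit (array([ 0.46523435, -0.2764669 ,  8.37870849]), np.float64(0.06846093545858374))
both (array([ 0.46459911, -0.27619537,  9.57402415]), np.float64(0.07885763000852515))
dock wide [ 0.59656641 -0.0842657  -4.24699241] 0.004773601520137183
dock wide [ 0.59654278 -0.08421241 -4.2134834 ] 0.004359904313604445
dock narrow [0.63408413 0.07372036 5.36765876] 0.013134033082376215
dock narrow [0.63401789 0.0740768  5.5985081 ] 0.012787231996923373
```

View pics/docks.png

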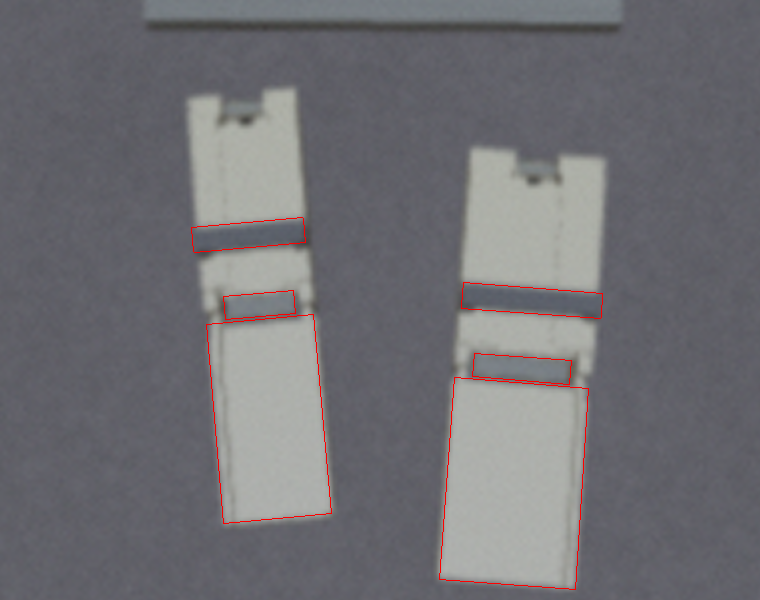

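```bash
cat > plan.py <<'E'
import sys,json
from look import *
from scipy.spatial.transform import Rotation as Ro
def Rt(psi):
    a=np.radians(psi);s,c=np.sin(a),np.cos(a);return np.array([[-s,c,0],[c,s,0],[0,0,-1.]])
D=dict(w=(.5965,-.0842,-4.2),n=(.634,.0741,5.6))
def dock(k,x,z,dpsi,y=0):
    X,Y,a=D[k];r=np.radians(a);return [X+x*np.cos(r)-y*np.sin(r),Y+x*np.sin(r)+y*np.cos(r),z,a+dpsi]
def plan(ts):
    s=bot.read_state();p,R=s['position'],s['tcp_rot']
    print('t',round(s['time_s'],2),'p',np.round(p,4),'psi',round(np.degrees(np.arctan2(R[1,1],R[0,1])),2),'F',np.round(s['force'],1),'open',round(s['opening'],3),'grip',round(s['grasp_force'],1))
    for t in ts:
        d=R.T@(np.array(t[:3])-p);w=Ro.from_matrix(R.T@Rt(t[3])).as_rotvec(degrees=True)
        row=np.r_[np.round(d,4),np.round(w,1)];print(row.tolist(),'rows',round(max(np.linalg.norm(d)/.0417,np.linalg.norm(w)/7.16),1))
        p=p+R@row[:3];R=R@Ro.from_rotvec(row[3:],degrees=True).as_matrix()
E
python3 -c "
from plan import *
plan([[.36,.36,.2,40],[.47,.14,.2,5],dock('w',-.009,.13,0),dock('w',-.009,.07,0)])"
```

```text
t 1.6 p [0.253  0.5715 0.2157] psi 66.12 F [ 0.4  0.3 -1.1] open 0.998 grip 0.0
[-0.1835, -0.1501, 0.0157, 0.0, 0.0, 26.1] rows 5.7
[-0.2392, -0.0572, -0.0, 0.0, 0.0, 35.0] rows 5.9
[-0.233, 0.0975, 0.07, 0.0, -0.0, 9.2] rows 6.3
[0.0, -0.0, 0.06, 0.0, -0.0, 0.0] rows 1.4
```

Emit:
play_rows([
  [[-0.1835,-0.15,0.0155,0,0,26.1],[-0.1835,-0.15,0.0155,0,0,26.1],[-0.1835,-0.15,0.0155,0,0,26.1],[-0.1835,-0.15,0.0155,0,0,26.1],[-0.1835,-0.15,0.0155,0,0,26.1],[-0.1835,-0.15,0.0155,0,0,26.1],[-0.1835,-0.15,0.0155,0,0,26.1]],
], fingers=0)

```text
time_s: 2.18
position: [0.3619, 0.3557, 0.1999]
tcp_rot: [[-0.639, 0.769, -0.0], [0.769, 0.639, -0.003], [-0.002, -0.002, -1.0]]
force: [0.2, -0.0, -0.9]
opening: 0.552
grasp_force: 0.0
```

Emit:
play_rows([
  [[-0.239,-0.057,0,0,0,35],[-0.239,-0.057,0,0,0,35],[-0.239,-0.057,0,0,0,35],[-0.239,-0.057,0,0,0,35],[-0.239,-0.057,0,0,0,35],[-0.239,-0.057,0,0,0,35],[-0.239,-0.057,0,0,0,35]],
])

```text
time_s: 2.77
position: [0.4749, 0.1357, 0.2007]
tcp_rot: [[-0.081, 0.997, 0.005], [0.997, 0.081, -0.002], [-0.002, 0.005, -1.0]]
force: [-0.3, -0.3, -0.1]
opening: 0.042
grasp_force: 0.0
```

Emit:
play_rows([
  [[-0.233,0.0975,0.07,0,0,9.2],[-0.233,0.0975,0.07,0,0,9.2],[-0.233,0.0975,0.07,0,0,9.2],[-0.233,0.0975,0.07,0,0,9.2],[-0.233,0.0975,0.07,0,0,9.2],[-0.233,0.0975,0.07,0,0,9.2],[-0.233,0.0975,0.07,0,0,9.2],[-0.233,0.0975,0.07,0,0,9.2]],
])

```text
time_s: 3.43
position: [0.5894, -0.0856, 0.129]
tcp_rot: [[0.076, 0.997, 0.001], [0.997, -0.076, -0.0], [-0.0, 0.001, -1.0]]
force: [0.2, -0.7, 0.8]
opening: 0.004
grasp_force: 0.0
```

```bash
python3 -c "
from plan import *
plan([dock('w',-.009,.07,0),dock('w',-.009,.0475,0),dock('w',-.009,.11,0)])"
```

```text
t 3.43 p [ 0.5894 -0.0856  0.129 ] psi -4.37 F [ 0.2 -0.7  0.8] open 0.004 grip 0.0
[0.0019, -0.0021, 0.059, 0.0, 0.0, -0.2] rows 1.4
[0.0, -0.0, 0.0225, 0.0, 0.0, 0.0] rows 0.5
[0.0, 0.0, -0.0625, 0.0, 0.0, 0.0] rows 1.5
```

Emit:
play_rows([
  [[0.002,-0.002,0.03,0,0,0],[0.002,-0.002,0.059,0,0,0],[0.002,-0.002,0.065,0,0,0],[0.002,-0.002,0.07,0,0,0],[0.002,-0.002,0.074,0,0,0],[0.002,-0.002,0.078,0,0,0],[0.002,-0.002,0.081,0,0,0],[0.002,-0.002,0.081,0,0,0]],
])

```text
time_s: 4.1
position: [0.5861, -0.0809, 0.0497]
tcp_rot: [[0.073, 0.997, 0.001], [0.997, -0.073, -0.0], [-0.0, 0.001, -1.0]]
force: [-0.2, 0.8, -0.1]
opening: 0.006
grasp_force: 0.0
```

Emit:
play_rows([
  [[0,0,0,0,0,0],[0,0,0,0,0,0]],
])

```text
time_s: 4.27
position: [0.5862, -0.0812, 0.0498]
tcp_rot: [[0.073, 0.997, 0.001], [0.997, -0.073, -0.0], [-0.0, 0.001, -1.0]]
force: [-0.2, 1.0, 0.1]
opening: 0.005
grasp_force: 0.0
```

```bash
python3 -c "
from plan import *
plan([dock('w',-.009,.16,0),[.55,.12,.18,-15],[.5032,.3087,.11,-26.3],[.5032,.3087,.045,-26.3]])"
```

```text
t 4.27 p [ 0.5862 -0.0812  0.0498] psi -4.19 F [-0.2  1.   0.1] open 0.005 grip 0.0
[-0.0022, 0.0016, -0.1102, 0.1, 0.0, 0.0] rows 2.6
[0.2002, -0.0523, -0.02, -0.0, 0.0, 10.8] rows 5.0
[0.1702, -0.0939, 0.07, -0.0, 0.0, 11.3] rows 5.0
[0.0001, -0.0, 0.065, -0.0, 0.0, 0.0] rows 1.6
```

Emit:
play_rows([
  [[-0.002,0.001,0.001,0,0,0],[-0.002,0.001,0.002,0,0,0],[-0.002,0.001,0.002,0,0,0]],
])

```text
time_s: 4.52
position: [0.5867, -0.0834, 0.0471]
tcp_rot: [[0.073, 0.997, 0.0], [0.997, -0.073, -0.0], [-0.0, 0.0, -1.0]]
force: [-0.4, 0.5, 0.0]
opening: 0.003
grasp_force: 0.0
```

Emit:
play_rows([
  [[0,0,-0.04,0,0,0],[0,0,-0.08,0,0,0],[0,0,-0.112,0,0,0],[0,0,-0.112,0,0,0]],
], fingers=0.06)

```text
time_s: 4.85
position: [0.5912, -0.0846, 0.1659]
tcp_rot: [[0.073, 0.997, 0.013], [0.997, -0.073, -0.004], [-0.003, 0.013, -1.0]]
force: [1.1, 0.2, 0.8]
opening: 0.226
grasp_force: 0.0
```

Emit:
play_rows([
  [[0.2,-0.052,-0.02,0,0,10.8],[0.2,-0.052,-0.02,0,0,10.8],[0.2,-0.052,-0.02,0,0,10.8],[0.2,-0.052,-0.02,0,0,10.8],[0.2,-0.052,-0.02,0,0,10.8],[0.2,-0.052,-0.02,0,0,10.8]],
])

```text
time_s: 5.35
position: [0.5467, 0.1268, 0.1795]
tcp_rot: [[0.252, 0.968, -0.001], [0.968, -0.252, 0.003], [0.003, -0.002, -1.0]]
force: [0.2, -0.2, 0.6]
opening: 0.654
grasp_force: 0.0
```

Emit:
play_rows([
  [[0.17,-0.094,0.07,0,0,11.3],[0.17,-0.094,0.07,0,0,11.3],[0.17,-0.094,0.07,0,0,11.3],[0.17,-0.094,0.07,0,0,11.3],[0.17,-0.094,0.07,0,0,11.3],[0.17,-0.094,0.07,0,0,11.3],[0.17,-0.094,0.07,0,0,11.3],[0.17,-0.094,0.07,0,0,11.3]],
])

```text
time_s: 6.02
position: [0.5025, 0.3082, 0.1088]
tcp_rot: [[0.442, 0.897, -0.0], [0.897, -0.442, -0.001], [-0.001, 0.0, -1.0]]
force: [0.4, -1.3, 0.2]
opening: 0.692
grasp_force: 0.0
```

```bash
python3 -c "
from plan import *
c=save('top','top1'); s=save('side','side1')
def crop(im,u,h,w,f): return cv2.resize(im[u[1]-h:u[1]+h,u[0]-w:u[0]+w],None,fx=f,fy=f,interpolation=cv2.INTER_CUBIC)
cv2.imwrite('pics/c1.png',np.hstack([crop(c['frame'],(260,170),75,50,4),crop(s['frame'],(270,205),75,50,4)])[:,:,::-1])
plan([[.5032,.3087,.11,-26.3],[.5032,.3087,.045,-26.3]])"
```

```text
t 6.12 p [0.5034 0.3073 0.1095] psi -26.38 F [ 0.7  0.2 -0.2] open 0.691 grip 0.0
[0.0011, -0.0008, -0.0005, 0.0, -0.0, -0.1] rows 0.0
[0.0, -0.0, 0.065, 0.0, -0.0, 0.0] rows 1.6
```

View pics/c1.png

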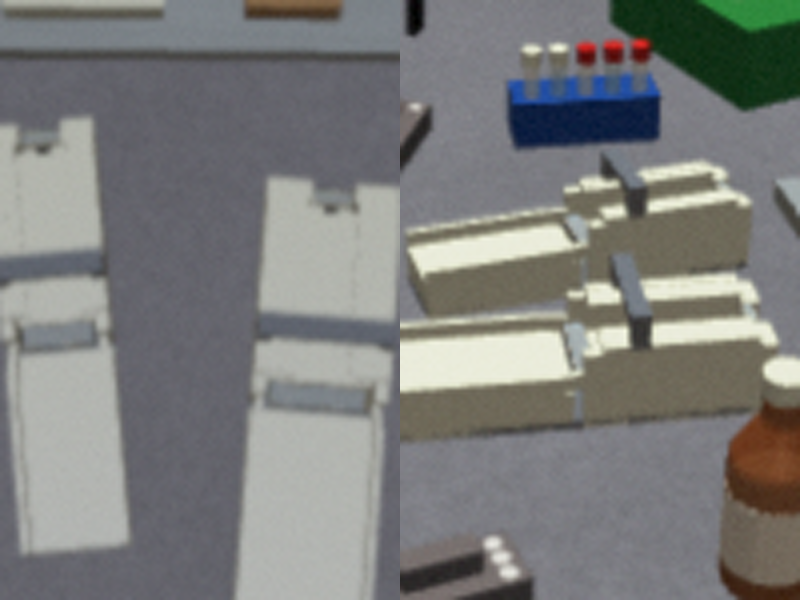

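The wide bar near (575,345) in the side crop now lies sunk, and its roller shows in the bay at (748,305). The narrow bar at (575,228) still stands up. So the wide latch is open, and I'll grasp the wide cassette.

Emit:
play_rows([
  [[0.001,-0.001,0.03,0,0,0],[0.001,-0.001,0.05,0,0,0],[0.001,-0.001,0.06,0,0,0],[0.001,-0.001,0.063,0,0,0],[0.001,-0.001,0.063,0,0,0],[0.001,-0.001,0.063,0,0,0]],
])

```text
time_s: 6.62
position: [0.5031, 0.3096, 0.047]
tcp_rot: [[0.444, 0.896, 0.002], [0.896, -0.444, 0.001], [0.001, 0.001, -1.0]]
force: [0.8, -0.6, -0.5]
opening: 0.694
grasp_force: 0.0
```

Emit:
play_rows([
  [[0,0,0,0,0,0],[0,0,0,0,0,0],[0,0,0,0,0,0],[0,0,0,0,0,0],[0,0,0,0,0,0],[0,0,0,0,0,0],[0,0,0,0,0,0],[0,0,0,0,0,0]],
], fingers=0)

```text
time_s: 7.28
position: [0.502, 0.31, 0.0462]
tcp_rot: [[0.443, 0.897, -0.0], [0.897, -0.443, -0.0], [-0.0, 0.0, -1.0]]
force: [0.1, -0.9, 0.7]
opening: 0.165
grasp_force: 0.0
```

```bash
python3 -c "
from plan import *
plan([[.5032,.3087,.18,-26.3],[.5,.12,.19,-58],dock('w',-.075,.16,-90),dock('w',-.075,.085,-90)])"
```

```text
t 7.28 p [0.502  0.31   0.0462] psi -26.27 F [ 0.1 -0.9  0.7] open 0.165 grip 0.0
[-0.0006, 0.0017, -0.1338, 0.0, 0.0, 0.0] rows 3.2
[-0.1706, 0.0807, -0.01, 0.0, 0.0, 31.7] rows 4.5
[-0.087, 0.18, 0.03, 0.0, 0.0, 36.2] rows 5.1
[-0.0001, -0.0, 0.075, 0.0, 0.0, 0.0] rows 1.8
```

Emit:
play_rows([
  [[0,0,0,0,0,0],[0,0,0,0,0,0],[0,0,0,0,0,0]],
])

```text
time_s: 7.53
position: [0.502, 0.3099, 0.0461]
tcp_rot: [[0.443, 0.897, -0.0], [0.897, -0.443, -0.0], [-0.0, -0.0, -1.0]]
force: [-0.2, -0.2, 0.5]
opening: 0.018
grasp_force: 0.0
```

```bash
python3 -c "
from plan import *
c=save('top','top2'); s=save('side','side2')
def crop(im,u,h,w,f): return cv2.resize(im[u[1]-h:u[1]+h,u[0]-w:u[0]+w],None,fx=f,fy=f,interpolation=cv2.INTER_CUBIC)
cv2.imwrite('pics/c2.png',np.hstack([crop(c['frame'],(130,228),50,33,6),crop(s['frame'],(215,150),50,33,6)])[:,:,::-1])
plan([])"
```

```text
t 7.63 p [0.502  0.31   0.0461] psi -26.28 F [ 1.  -0.3 -0.4] open 0.008 grip 0.0
```

View pics/c2.png

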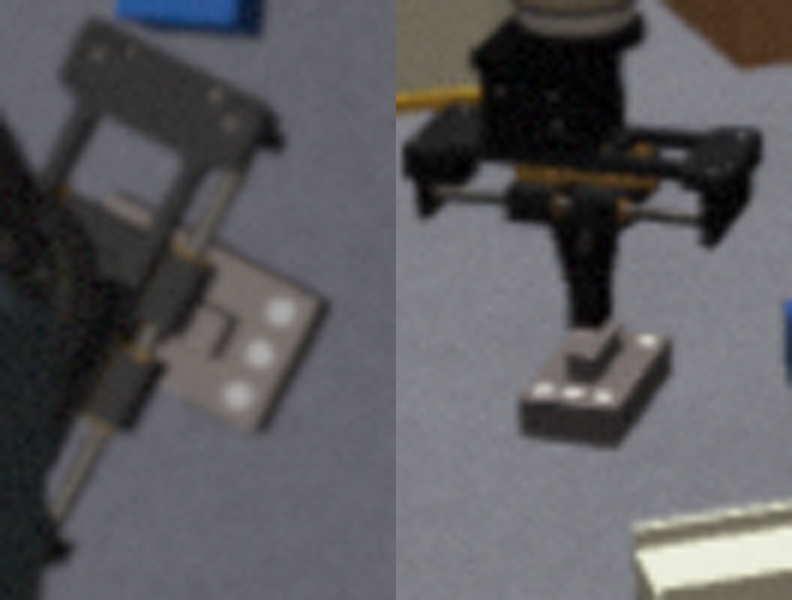

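The top crop shows the rib's lower-right end at (215,330), and the side crop shows the closed fingers behind the rib. The grasp missed, so I'll check the measurement.

Run:
```python
from fit import *
for k in('top','side'):
    c=imaging.capture(k);im=cv2.imread(f'pics/{k}0.png')
    print(k,'proj',proj(c,[[.5032,.3087,.0],[.5032,.3087,.026],[.5032,.3087,.044]]).round(1).tolist())
    m=np.load(f'pics/wide_{k}.npy');ys,xs=np.nonzero(m);print('mask',xs.mean(),ys.mean(),xs.min(),xs.max(),ys.min(),ys.max(),m.sum())
    m=np.load(f'pics/narrow_{k}.npy');ys,xs=np.nonzero(m);print('maskN',xs.mean(),ys.mean(),xs.min(),xs.max(),ys.min(),ys.max(),m.sum())
    big=cv2.resize(im,None,fx=S,fy=S,interpolation=cv2.INTER_CUBIC)
    for q,w in(((.5032,.3087,63.6),.06),((.4646,-.2762,9.6),.044)):
        for b in cas(w):
            cv2.polylines(big,[cv2.convexHull(((proj(c,place(q,b))+.5)*S-.5).round().astype(np.int32))],True,(0,0,255),1)
    cr=[]
    for q in((.5032,.3087,.02),(.4646,-.2762,.02)):
        u=(proj(c,[q])[0]*S).astype(int);cr.append(big[u[1]-140:u[1]+140,u[0]-140:u[0]+140])
    globals()[k]=np.hstack(cr)
cv2.imwrite('pics/c3.png',np.vstack([top,side]))
```

```text
top proj [[129.3, 229.6], [126.1, 229.3], [123.8, 229.0]]
mask 127.61883408071749 229.50403587443947 104 151 210 249 1115
maskN 367.30261519302616 246.65379825653798 354 379 226 268 803
side proj [[215.1, 167.0], [214.7, 160.4], [214.5, 155.7]]
mask 214.3953488372093 164.0284237726098 202 227 153 174 387
maskN 229.50261233019853 277.2382445141066 207 252 264 292 957
```

View pics/c3.png

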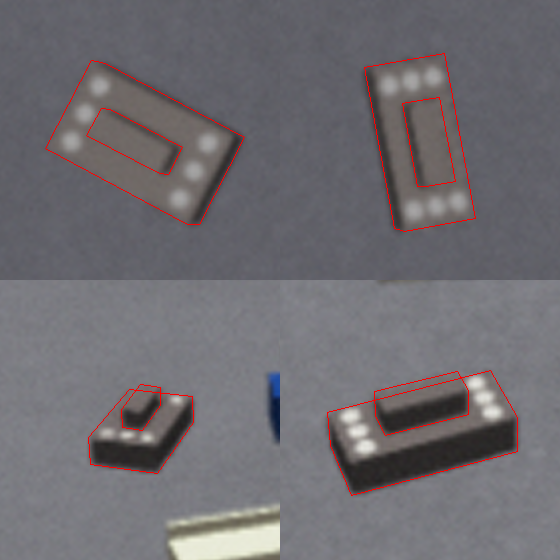

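Emit:
play_rows([
  [[0,0,0.001,0,0,0],[0,0,0.002,0,0,0],[0,0,0.003,0,0,0],[0,0,0.003,0,0,0],[0,0,0.003,0,0,0]],
])

```text
time_s: 8.15
position: [0.5019, 0.3099, 0.043]
tcp_rot: [[0.443, 0.897, -0.0], [0.897, -0.443, -0.0], [-0.0, -0.0, -1.0]]
force: [-0.0, 0.5, 0.9]
opening: 0.004
grasp_force: 0.0
```

Run:
```python
from fit import *
c={'frame':cv2.imread('pics/side0.png')[:,:,::-1],**{k:v for k,v in imaging.capture('side').items() if k!='frame'}}
# fit rib top height h and block height from side picture: print gray profile along vertical column through rib centre of narrow
for q in((.5032,.3087),(.4646,-.2762)):
  for h in(.026,.03,.034,.038,.04,.044,.048):
    u=proj(c,[[q[0],q[1],h]])[0]; x,y=u.round().astype(int); print(h,u.round(1),c['frame'][y,x].tolist())
s=bot.read_state();print(s['position'],s['force'])
```

```text
0.026 [214.7 160.4] [44, 40, 41]
0.03 [214.7 159.4] [67, 64, 62]
0.034 [214.6 158.3] [104, 97, 94]
0.038 [214.6 157.3] [112, 105, 104]
0.04 [214.5 156.8] [112, 105, 104]
0.044 [214.5 155.7] [116, 108, 106]
0.048 [214.4 154.7] [120, 112, 109]
0.026 [229.3 273.3] [40, 37, 39]
0.03 [229.3 271.9] [47, 45, 41]
0.034 [229.2 270.6] [60, 56, 55]
0.038 [229.1 269.3] [118, 110, 108]
0.04 [229.1 268.6] [118, 110, 108]
0.044 [229.  267.3] [121, 110, 109]
0.048 [229.  265.9] [118, 111, 109]
[0.50197729 0.30997286 0.04306204] [-0.22039802 -0.60401524 -0.64981608]
```

Emit:
play_rows([
  [[0,0,0.001,0,0,0],[0,0,0.0015,0,0,0],[0,0,0.002,0,0,0],[0,0,0.0025,0,0,0],[0,0,0.003,0,0,0],[0,0,0.003,0,0,0]],
])

```text
time_s: 8.7
position: [0.5019, 0.3099, 0.04]
tcp_rot: [[0.443, 0.897, -0.0], [0.897, -0.443, -0.0], [-0.0, -0.0, -1.0]]
force: [-0.1, -0.5, 0.2]
opening: 0.008
grasp_force: 0.0
```

Run:
```python
from fit import *
F=[]
for k in('top','side'):
    c=save(k,k+'4'); big=cv2.resize(c['frame'],None,fx=S,fy=S,interpolation=cv2.INTER_CUBIC)
    p=bot.read_state(); X=p['position'];R=p['tcp_rot']
    b=cas(.06)
    for bb in b: cv2.polylines(big,[cv2.convexHull(((proj(c,place((.5032,.3087,63.6),bb))+.5)*S-.5).round().astype(np.int32))],True,(255,0,0),1)
    for a in np.array([(x,y,.017) for x in(-.01,.01) for y in(-.015,.015)]):
        u=((proj(c,[X+R@a])[0]+.5)*S-.5).round().astype(int);cv2.circle(big,tuple(u),2,(0,255,0),-1)
    u=(proj(c,[[.5032,.3087,.03]])[0]*S).astype(int); F.append(big[u[1]-200:u[1]+150,u[0]-150:u[0]+150])
cv2.imwrite('pics/c4.png',np.hstack(F)[:,:,::-1]); print(X,p['force'],p['moment'])
```

```text
[0.50198708 0.30995209 0.04012301] [ 0.45063232  0.31880649 -0.02236123] [-0.09282114  0.02196866  0.01954657]
```

View pics/c4.png

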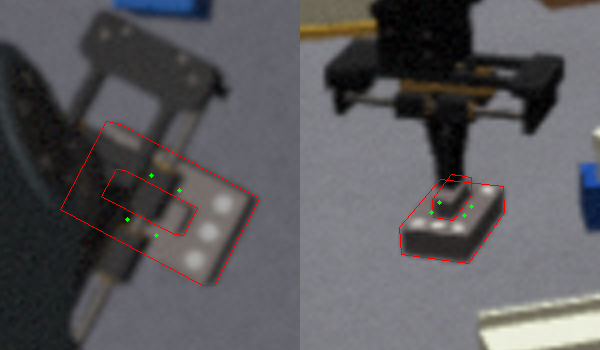

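Emit:
play_rows([
  [[0,0,0.0005,0,0,0],[0,0,0.001,0,0,0],[0,0,0.0015,0,0,0],[0,0,0.002,0,0,0],[0,0,0.002,0,0,0]],
])

```text
time_s: 9.22
position: [0.5019, 0.3099, 0.038]
tcp_rot: [[0.443, 0.897, -0.0], [0.897, -0.443, -0.0], [-0.0, -0.0, -1.0]]
force: [1.6, -0.8, -0.6]
opening: 0.011
grasp_force: 0.0
```

Emit:
play_rows([
  [[0,0,0.0005,0,0,0],[0,0,0.001,0,0,0],[0,0,0.0015,0,0,0],[0,0,0.002,0,0,0],[0,0,0.002,0,0,0]],
])

```text
time_s: 9.63
position: [0.5021, 0.31, 0.0375]
tcp_rot: [[0.443, 0.897, 0.0], [0.897, -0.443, 0.0], [0.0, 0.0, -1.0]]
force: [-2.1, -0.2, 8.9]
opening: 0.009
grasp_force: 4.5
```

The side crop puts the real fingertips about 23 px (4x) above the predicted dots at (454,208). Touching the 44 mm rib top at a reading of 0.038 confirms it: tip height = z reading + 0.006. The x and y readings agree with the picture. So the press on the wide bar never reached it, and I'll redo it with this offset.

```bash
python3 -c "
from plan import *
plan([[.5021,.31,.10,-26.3],[.59,.16,.11,-5],dock('n',-.009,.07,0),dock('n',-.009,.036,0),dock('n',-.009,.024,0)])"
```

```text
t 9.63 p [0.5021 0.31   0.0375] psi -26.27 F [-2.1 -0.2  8.9] open 0.009 grip 4.5
[0.0, 0.0001, -0.0625, 0.0, -0.0, 0.0] rows 1.5
[-0.0956, 0.1452, -0.01, 0.0, -0.0, -21.3] rows 4.2
[-0.0834, 0.0424, 0.0401, 0.0, -0.0, -10.6] rows 2.4
[0.0, 0.0, 0.034, 0.0, -0.0, 0.0] rows 0.8
[0.0, 0.0, 0.012, 0.0, -0.0, 0.0] rows 0.3
```

Emit:
play_rows([
  [[0,0,-0.03,0,0,0],[0,0,-0.062,0,0,0],[0,0,-0.062,0,0,0]],
])

```text
time_s: 9.88
position: [0.5057, 0.3116, 0.1034]
tcp_rot: [[0.443, 0.897, 0.01], [0.897, -0.443, 0.004], [0.008, 0.007, -1.0]]
force: [1.3, -0.2, -0.5]
opening: 0.009
grasp_force: 0.0
```

Emit:
play_rows([
  [[-0.0955,0.145,-0.01,0,0,-21.3],[-0.0955,0.145,-0.01,0,0,-21.3],[-0.0955,0.145,-0.01,0,0,-21.3],[-0.0955,0.145,-0.01,0,0,-21.3],[-0.0955,0.145,-0.01,0,0,-21.3]],
])

```text
time_s: 10.3
position: [0.5937, 0.1555, 0.1086]
tcp_rot: [[0.09, 0.996, 0.005], [0.996, -0.09, -0.002], [-0.001, 0.005, -1.0]]
force: [0.5, -0.3, -0.5]
opening: 0.004
grasp_force: 0.0
```

Emit:
play_rows([
  [[-0.0835,0.0425,0,0,0,-10.6],[-0.0835,0.0425,0.01,0,0,-10.6],[-0.0835,0.0425,0.04,0,0,-10.6],[-0.0835,0.0425,0.04,0,0,-10.6],[-0.0835,0.0425,0.04,0,0,-10.6],[-0.0835,0.0425,0.04,0,0,-10.6]],
])

```text
time_s: 10.8
position: [0.6243, 0.0741, 0.0681]
tcp_rot: [[-0.098, 0.995, -0.001], [0.995, 0.098, 0.001], [0.001, -0.001, -1.0]]
force: [0.6, 0.3, -0.3]
opening: 0.004
grasp_force: 0.0
```

```bash
python3 -c "
from plan import *
plan([dock('n',-.009,.036,0),dock('n',-.009,.024,0)])"
```

```text
t 10.8 p [0.6243 0.0741 0.0681] psi 5.62 F [ 0.6  0.3 -0.3] open 0.004 grip 0.0
[-0.0009, 0.0007, 0.0321, -0.1, -0.0, 0.0] rows 0.8
[-0.0, 0.0, 0.012, 0.0, -0.0, 0.0] rows 0.3
```

Emit:
play_rows([
  [[-0.001,0,0.02,0,0,0],[-0.001,0,0.03,0,0,0],[-0.001,0,0.033,0,0,0],[-0.001,0,0.035,0,0,0],[-0.001,0,0.037,0,0,0]],
])

```text
time_s: 11.22
position: [0.6249, 0.0731, 0.0317]
tcp_rot: [[-0.099, 0.995, 0.0], [0.995, 0.099, 0.0], [0.0, 0.0, -1.0]]
force: [-0.8, 0.9, 1.2]
opening: 0.002
grasp_force: 0.8
```

Emit:
play_rows([
  [[0,0,0.001,0,0,0],[0,0,0.002,0,0,0],[0,0,0.003,0,0,0],[0,0,0.004,0,0,0],[0,0,0.004,0,0,0]],
])

```text
time_s: 11.63
position: [0.6251, 0.0721, 0.0271]
tcp_rot: [[-0.098, 0.995, 0.0], [0.995, 0.098, -0.0], [-0.0, 0.0, -1.0]]
force: [-0.5, -0.3, 0.7]
opening: 0.005
grasp_force: 0.0
```

Emit:
play_rows([
  [[0,0,0.001,0,0,0],[0,0,0.002,0,0,0],[0,0,0.003,0,0,0],[0,0,0.003,0,0,0]],
])

```text
time_s: 11.97
position: [0.6248, 0.0722, 0.0239]
tcp_rot: [[-0.098, 0.995, -0.0], [0.995, 0.098, -0.0], [0.0, -0.0, -1.0]]
force: [-0.1, -0.3, 0.2]
opening: 0.007
grasp_force: 0.0
```

```bash
python3 -c "
from plan import *
plan([dock('n',-.02,.12,0),dock('w',-.012,.10,0),dock('w',-.009,.034,0)])"
```

```text
t 11.97 p [0.6248 0.0722 0.0239] psi 5.61 F [-0.1 -0.3  0.2] open 0.007 grip 0.0
[0.001, -0.0107, -0.0961, -0.0, -0.0, 0.0] rows 2.3
[-0.1518, -0.0446, 0.02, -0.0, 0.0, 9.8] rows 3.8
[-0.0, 0.003, 0.066, -0.0, 0.0, 0.0] rows 1.6
```

Emit:
play_rows([
  [[0.001,0,-0.04,0,0,0],[0.001,-0.0105,-0.08,0,0,0],[0.001,-0.0105,-0.096,0,0,0]],
])

```text
time_s: 12.22
position: [0.6151, 0.0722, 0.1237]
tcp_rot: [[-0.098, 0.995, 0.003], [0.995, 0.098, -0.0], [-0.001, 0.003, -1.0]]
force: [1.1, -0.0, 0.5]
opening: 0.005
grasp_force: 0.0
```

Emit:
play_rows([
  [[-0.152,-0.0445,0.02,0,0,9.8],[-0.152,-0.0445,0.02,0,0,9.8],[-0.152,-0.0445,0.02,0,0,9.8],[-0.152,-0.0445,0.02,0,0,9.8],[-0.152,-0.0445,0.02,0,0,9.8],[-0.152,-0.0445,0.02,0,0,9.8],[-0.152,-0.0445,0.02,0,0,9.8]],
])

```text
time_s: 12.8
position: [0.5849, -0.0833, 0.1001]
tcp_rot: [[0.074, 0.997, -0.0], [0.997, -0.074, 0.001], [0.001, -0.0, -1.0]]
force: [-0.5, 0.4, -0.0]
opening: 0.007
grasp_force: 0.0
```

```bash
python3 -c "
from plan import *
plan([dock('w',-.009,.034,0)])"
```

```text
t 12.8 p [ 0.5849 -0.0833  0.1001] psi -4.24 F [-0.5  0.4 -0. ] open 0.007 grip 0.0
[-0.0001, 0.0027, 0.0661, -0.0, -0.0, -0.0] rows 1.6
```

Emit:
play_rows([
  [[0,0.0025,0.04,0,0,0],[0,0.0025,0.06,0,0,0],[0,0.0025,0.065,0,0,0],[0,0.0025,0.067,0,0,0],[0,0.0025,0.069,0,0,0]],
])

```text
time_s: 13.22
position: [0.5877, -0.0824, 0.0316]
tcp_rot: [[0.071, 0.997, 0.0], [0.997, -0.071, 0.0], [0.0, -0.0, -1.0]]
force: [-0.9, 0.2, 1.1]
opening: 0.006
grasp_force: 0.8
```

Emit:
play_rows([
  [[0,0,0.001,0,0,0],[0,0,0.002,0,0,0],[0,0,0.003,0,0,0],[0,0,0.004,0,0,0],[0,0,0.005,0,0,0],[0,0,0.006,0,0,0],[0,0,0.0065,0,0,0],[0,0,0.0065,0,0,0]],
])

```text
time_s: 13.88
position: [0.5874, -0.0837, 0.0245]
tcp_rot: [[0.073, 0.997, -0.0], [0.997, -0.073, 0.0], [0.0, -0.0, -1.0]]
force: [-0.3, 0.5, -0.1]
opening: 0.01
grasp_force: 0.0
```

```bash
python3 -c "
from plan import *
plan([dock('w',-.02,.13,0),[.545,.12,.13,-15],[.5032,.3087,.07,-26.3],[.5032,.3087,.0225,-26.3]])"
```

```text
t 13.88 p [ 0.5874 -0.0837  0.0245] psi -4.19 F [-0.3  0.5 -0.1] open 0.01 grip 0.0
[0.0001, -0.0109, -0.1055, -0.0, -0.0, 0.0] rows 2.5
[0.1999, -0.0463, -0.0, -0.0, 0.0, 10.8] rows 4.9
[0.1715, -0.0892, 0.06, -0.0, 0.0, 11.3] rows 4.9
[0.0, 0.0, 0.0475, -0.0, 0.0, 0.0] rows 1.1
```

Emit:
play_rows([
  [[0,0,-0.04,0,0,0],[0,-0.01,-0.08,0,0,0],[0,-0.01,-0.1055,0,0,0],[0,-0.01,-0.1055,0,0,0]],
], fingers=0.05)

```text
time_s: 14.22
position: [0.581, -0.084, 0.1356]
tcp_rot: [[0.073, 0.997, 0.01], [0.997, -0.073, -0.004], [-0.003, 0.011, -1.0]]
force: [1.2, -0.8, -0.6]
opening: 0.223
grasp_force: 0.0
```

Emit:
play_rows([
  [[0.2,-0.0465,0,0,0,10.8],[0.2,-0.0465,0,0,0,10.8],[0.2,-0.0465,0,0,0,10.8],[0.2,-0.0465,0,0,0,10.8],[0.2,-0.0465,0,0,0,10.8],[0.2,-0.0465,0,0,0,10.8]],
])

```text
time_s: 14.72
position: [0.5428, 0.1266, 0.1296]
tcp_rot: [[0.252, 0.968, -0.003], [0.968, -0.252, 0.003], [0.002, -0.003, -1.0]]
force: [0.1, -0.5, -0.5]
opening: 0.56
grasp_force: 0.0
```

Emit:
play_rows([
  [[0.1715,-0.089,0.06,0,0,11.3],[0.1715,-0.089,0.06,0,0,11.3],[0.1715,-0.089,0.06,0,0,11.3],[0.1715,-0.089,0.06,0,0,11.3],[0.1715,-0.089,0.06,0,0,11.3],[0.1715,-0.089,0.06,0,0,11.3],[0.1715,-0.089,0.06,0,0,11.3],[0.1715,-0.089,0.06,0,0,11.3]],
])

```text
time_s: 15.38
position: [0.504, 0.3082, 0.0697]
tcp_rot: [[0.442, 0.897, -0.001], [0.897, -0.442, -0.001], [-0.001, -0.0, -1.0]]
force: [0.1, 0.8, 0.2]
opening: 0.575
grasp_force: 0.0
```

```bash
python3 -c "
from plan import *
plan([[.5032,.3087,.0225,-26.3]])"
```

```text
t 15.38 p [0.504  0.3082 0.0697] psi -26.24 F [0.1 0.8 0.2] open 0.575 grip 0.0
[0.0001, -0.001, 0.0472, -0.0, 0.0, 0.1] rows 1.1
```

Emit:
play_rows([
  [[0,-0.001,0.03,0,0,0],[0,-0.001,0.04,0,0,0],[0,-0.001,0.0445,0,0,0],[0,-0.001,0.0465,0,0,0],[0,-0.001,0.0465,0,0,0]],
])

```text
time_s: 15.8
position: [0.5035, 0.3082, 0.0237]
tcp_rot: [[0.444, 0.896, -0.0], [0.896, -0.444, -0.0], [-0.0, -0.0, -1.0]]
force: [0.2, -0.8, 0.7]
opening: 0.574
grasp_force: 0.0
```

Emit:
play_rows([
  [[0,0,0,0,0,0],[0,0,0,0,0,0],[0,0,0,0,0,0],[0,0,0,0,0,0],[0,0,0,0,0,0],[0,0,0,0,0,0],[0,0,0,0,0,0],[0,0,0,0,0,0]],
], fingers=0)

```text
time_s: 16.47
position: [0.5032, 0.3093, 0.0239]
tcp_rot: [[0.443, 0.897, 0.0], [0.897, -0.443, 0.0], [0.0, 0.0, -1.0]]
force: [0.2, 0.4, 1.7]
opening: 0.205
grasp_force: 30.0
```

```bash
python3 -c "
from plan import *
z=bot.read_state()['position'][2]
plan([[.5032,.3087,.13,-26.3],[.48,.12,.13,-58],dock('w',-.075,.1,-90),dock('w',-.075,.06,-90),dock('w',-.075,z+.032,-90)])"
```

```text
t 16.47 p [0.5032 0.3093 0.0239] psi -26.27 F [0.2 0.4 1.7] open 0.205 grip 30.0
[-0.0005, 0.0002, -0.1061, 0.0, -0.0, 0.0] rows 2.5
[-0.1795, 0.0628, -0.0, 0.0, -0.0, 31.7] rows 4.6
[-0.07, 0.1905, 0.03, -0.0, -0.0, 36.2] rows 5.1
[-0.0, 0.0, 0.04, -0.0, -0.0, 0.0] rows 1.0
[-0.0, 0.0, 0.0041, -0.0, -0.0, 0.0] rows 0.1
```

Emit:
play_rows([
  [[0,0,-0.03,0,0,0],[0,0,-0.07,0,0,0],[0,0,-0.106,0,0,0],[0,0,-0.106,0,0,0]],
])

```text
time_s: 16.8
position: [0.5077, 0.3111, 0.1363]
tcp_rot: [[0.443, 0.897, 0.013], [0.897, -0.443, 0.005], [0.01, 0.009, -1.0]]
force: [2.0, 1.8, -0.9]
opening: 0.201
grasp_force: 30.0
```

Emit:
play_rows([
  [[-0.03,0.01,0,0,0,5],[-0.07,0.02,0,0,0,12],[-0.11,0.035,0,0,0,19],[-0.145,0.05,0,0,0,26],[-0.1795,0.063,0,0,0,31.7],[-0.1795,0.063,0,0,0,31.7]],
])

```text
time_s: 17.3
position: [0.4788, 0.1149, 0.129]
tcp_rot: [[0.852, 0.523, -0.003], [0.523, -0.852, -0.002], [-0.004, 0.0, -1.0]]
force: [0.6, -0.3, -1.2]
opening: 0.203
grasp_force: 30.0
```

Emit:
play_rows([
  [[-0.01,0.035,0,0,0,7],[-0.025,0.07,0,0,0,14],[-0.04,0.105,0.01,0,0,21],[-0.05,0.14,0.02,0,0,28],[-0.06,0.17,0.03,0,0,34],[-0.07,0.1905,0.03,0,0,36.2],[-0.07,0.1905,0.03,0,0,36.2],[-0.07,0.1905,0.03,0,0,36.2]],
])

```text
time_s: 17.97
position: [0.5217, -0.0791, 0.0989]
tcp_rot: [[0.997, -0.075, -0.001], [-0.075, -0.997, 0.001], [-0.001, -0.001, -1.0]]
force: [-0.8, 0.1, -2.1]
opening: 0.205
grasp_force: 30.0
```

Run:
```python
from plan import *
from fit import *
plan([dock('w',-.075,.06,-90),dock('w',-.075,.056,-90),dock('w',-.075,.054,-90)])
c=save('side','side5');big=cv2.resize(c['frame'],None,fx=S,fy=S,interpolation=cv2.INTER_CUBIC)
u=(proj(c,[[.56,-.03,.06]])[0]*S).astype(int);cv2.imwrite('pics/c5.png',big[u[1]-250:u[1]+250,u[0]-350:u[0]+350,::-1])
```

```text
t 17.97 p [ 0.5217 -0.0791  0.0989] psi -94.28 F [-0.8  0.1 -2.1] open 0.205 grip 30.0
[0.0, -0.0004, 0.0389, -0.0, 0.1, -0.1] rows 0.9
[0.0, -0.0, 0.004, -0.0, -0.0, 0.0] rows 0.1
[0.0, -0.0, 0.002, -0.0, -0.0, 0.0] rows 0.0
```

View pics/c5.png

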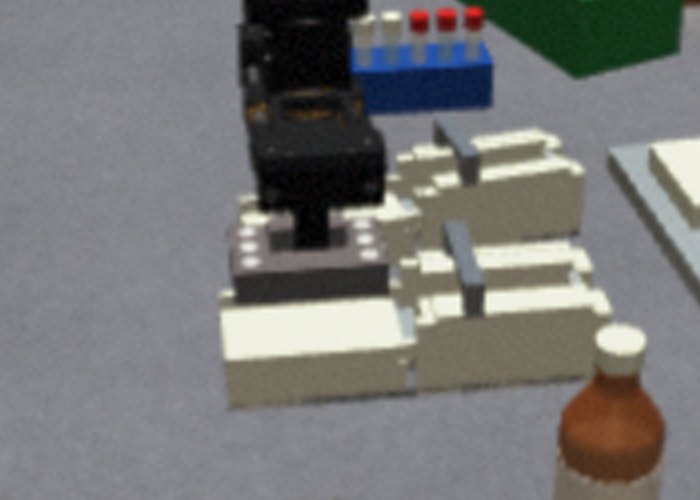

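The side crop shows the wide cassette held level and square above the wide apron, spanning (230–390, 220–300). I'll lower it and start it into the channel while it is still gripped.

Emit:
play_rows([
  [[0,0,0.02,0,0,0],[0,0,0.034,0,0,0],[0,0,0.039,0,0,0],[0,0,0.042,0,0,0],[0,0,0.044,0,0,0],[0,0,0.044,0,0,0]],
])

```text
time_s: 18.52
position: [0.5219, -0.0777, 0.0558]
tcp_rot: [[0.997, -0.072, 0.0], [-0.072, -0.997, 0.0], [0.0, -0.0, -1.0]]
force: [0.7, -0.3, -2.1]
opening: 0.206
grasp_force: 30.0
```

Emit:
play_rows([
  [[0.006,0,0,0,0,0],[0.014,0,0,0,0,0],[0.022,0,0,0,0,0],[0.03,0,0,0,0,0],[0.038,0,0,0,0,0],[0.046,0,0,0,0,0],[0.046,0,0,0,0,0]],
])

```text
time_s: 19.1
position: [0.5706, -0.0824, 0.0559]
tcp_rot: [[0.997, -0.073, 0.004], [-0.073, -0.997, -0.001], [0.004, 0.001, -1.0]]
force: [-0.3, 0.1, -1.6]
opening: 0.202
grasp_force: 30.0
```

```bash
python3 -c "
from plan import *
plan([dock('w',-.029,.0545,-90)])"
```

```text
t 19.1 p [ 0.5706 -0.0824  0.0559] psi -94.17 F [-0.3  0.1 -1.6] open 0.202 grip 30.0
[-0.003, -0.0001, 0.0014, 0.1, -0.2, 0.0] rows 0.1
```

Emit:
play_rows([
  [[0,0,0.001,0,0,0],[0,0,0.0015,0,0,0]],
])

```text
time_s: 19.27
position: [0.5672, -0.0815, 0.0539]
tcp_rot: [[0.997, -0.073, -0.001], [-0.073, -0.997, 0.0], [-0.001, -0.0, -1.0]]
force: [-0.8, 0.6, 2.2]
opening: 0.201
grasp_force: 30.0
```

Emit:
play_rows([
  [[0,0,0,0,0,0],[0,0,0,0,0,0],[0,0,0,0,0,0],[0,0,0,0,0,0]],
], fingers=0.045)

```text
time_s: 19.6
position: [0.5675, -0.0817, 0.0543]
tcp_rot: [[0.997, -0.073, -0.0], [-0.073, -0.997, -0.0], [-0.0, 0.0, -1.0]]
force: [-0.8, 0.6, -0.0]
opening: 0.42
grasp_force: 0.0
```

```bash
python3 -c "
from plan import *
plan([dock('w',-.028,.10,-90),dock('w',-.085,.10,-45),dock('w',-.125,.09,0),dock('w',-.125,.04,0)])"
```

```text
t 19.6 p [ 0.5675 -0.0817  0.0543] psi -94.18 F [-0.8  0.6 -0. ] open 0.42 grip 0.0
[0.0011, 0.0004, -0.0457, 0.0, 0.0, 0.0] rows 1.1
[-0.057, -0.0, -0.0, -0.0, 0.0, -45.0] rows 6.3
[-0.0282, -0.0283, 0.01, -0.0, 0.0, -45.0] rows 6.3
[-0.0, -0.0, 0.05, -0.0, 0.0, 0.0] rows 1.2
```

Emit:
play_rows([
  [[0.001,0,-0.02,0,0,0],[0.001,0,-0.0455,0,0,0],[0.001,0,-0.0455,0,0,0]],
])

```text
time_s: 19.85
position: [0.5715, -0.0827, 0.1035]
tcp_rot: [[0.997, -0.073, 0.008], [-0.073, -0.997, -0.003], [0.008, 0.002, -1.0]]
force: [1.0, -0.3, 1.2]
opening: 0.51
grasp_force: 0.0
```

Emit:
play_rows([
  [[-0.057,0,0,0,0,-45],[-0.057,0,0,0,0,-45],[-0.057,0,0,0,0,-45],[-0.057,0,0,0,0,-45],[-0.057,0,0,0,0,-45],[-0.057,0,0,0,0,-45],[-0.057,0,0,0,0,-45]],
], fingers=0)

```text
time_s: 20.43
position: [0.5115, -0.0776, 0.0995]
tcp_rot: [[0.754, 0.657, -0.0], [0.657, -0.754, 0.0], [-0.0, -0.0, -1.0]]
force: [-0.5, -0.5, -0.7]
opening: 0.077
grasp_force: 0.0
```

Emit:
play_rows([
  [[-0.028,-0.028,0.01,0,0,-45],[-0.028,-0.028,0.01,0,0,-45],[-0.028,-0.028,0.01,0,0,-45],[-0.028,-0.028,0.01,0,0,-45],[-0.028,-0.028,0.01,0,0,-45],[-0.028,-0.028,0.01,0,0,-45],[-0.028,-0.028,0.01,0,0,-45],[-0.028,-0.028,0.01,0,0,-45]],
])

```text
time_s: 21.1
position: [0.4722, -0.0747, 0.0895]
tcp_rot: [[0.072, 0.997, -0.0], [0.997, -0.072, 0.0], [0.0, -0.0, -1.0]]
force: [0.4, 0.4, 0.6]
opening: 0.007
grasp_force: 0.0
```

```bash
python3 -c "
from plan import *
plan([dock('w',-.125,.04,0),dock('w',-.09,.04,0),dock('w',-.012,.04,0)])"
```

```text
t 21.1 p [ 0.4722 -0.0747  0.0895] psi -4.15 F [0.4 0.4 0.6] open 0.007 grip 0.0
[-0.0004, -0.0003, 0.0495, -0.0, -0.0, 0.0] rows 1.2
[-0.0, 0.035, 0.0, -0.0, -0.0, 0.0] rows 0.8
[-0.0001, 0.078, -0.0, -0.0, -0.0, 0.0] rows 1.9
```

Emit:
play_rows([
  [[0,0,0.03,0,0,0],[0,0,0.0495,0,0,0],[0,0,0.0495,0,0,0]],
])

```text
time_s: 21.35
position: [0.4703, -0.074, 0.0376]
tcp_rot: [[0.074, 0.997, -0.006], [0.997, -0.074, 0.002], [0.002, -0.006, -1.0]]
force: [0.0, 0.7, -0.3]
opening: 0.006
grasp_force: 0.0
```

Emit:
play_rows([
  [[0,0.015,0,0,0,0],[0,0.025,0,0,0,0],[0,0.033,0,0,0,0],[0,0.041,0,0,0,0],[0,0.049,0,0,0,0],[0,0.057,0,0,0,0],[0,0.065,0,0,0,0],[0,0.07,0,0,0,0]],
])

```text
time_s: 22.02
position: [0.5434, -0.08, 0.0404]
tcp_rot: [[0.073, 0.997, 0.001], [0.997, -0.073, -0.0], [-0.0, 0.001, -1.0]]
force: [-1.2, 0.2, 0.2]
opening: 0.005
grasp_force: 0.5
```

Emit:
play_rows([
  [[0,0.006,0,0,0,0],[0,0.012,0,0,0,0],[0,0.017,0,0,0,0],[0,0.02,0,0,0,0],[0,0.023,0,0,0,0],[0,0.026,0,0,0,0],[0,0.028,0,0,0,0],[0,0.03,0,0,0,0]],
])

```text
time_s: 22.68
position: [0.5722, -0.082, 0.0401]
tcp_rot: [[0.073, 0.997, -0.0], [0.997, -0.073, 0.0], [0.0, -0.0, -1.0]]
force: [-0.8, -0.9, -0.0]
opening: 0.003
grasp_force: 0.4
```

```bash
cat > chk.py <<'E'
from fit import *
def seat(k,w,D):
    c=imaging.capture('side'); return c
E
python3 -c "
from plan import *
plan([dock('w',-.012,.04,0)])"
```

```text
t 22.68 p [ 0.5722 -0.082   0.0401] psi -4.18 F [-0.8 -0.9 -0. ] open 0.003 grip 0.4
[-0.0004, 0.0124, 0.0001, -0.0, -0.0, 0.0] rows 0.3
```

Emit:
play_rows([
  [[0,0.002,0,0,0,0],[0,0.004,0,0,0,0],[0,0.006,0,0,0,0],[0,0.008,0,0,0,0],[0,0.009,0,0,0,0],[0,0.01,0,0,0,0],[0,0.01,0,0,0,0]],
])

```text
time_s: 23.27
position: [0.5823, -0.0828, 0.0402]
tcp_rot: [[0.073, 0.997, 0.0], [0.997, -0.073, -0.0], [-0.0, 0.0, -1.0]]
force: [0.1, -0.6, -0.2]
opening: 0.004
grasp_force: 0.1
```

Emit:
play_rows([
  [[0,0.001,0,0,0,0],[0,0.002,0,0,0,0],[0,0.003,0,0,0,0],[0,0.003,0,0,0,0]],
])

```text
time_s: 23.6
position: [0.5854, -0.083, 0.0402]
tcp_rot: [[0.073, 0.997, 0.001], [0.997, -0.073, -0.0], [-0.0, 0.001, -1.0]]
force: [-0.9, 0.2, -0.4]
opening: 0.004
grasp_force: 0.2
```

Emit:
play_rows([
  [[0,0.001,0,0,0,0],[0,0.002,0,0,0,0],[0,0.002,0,0,0,0],[0,0.002,0,0,0,0]],
])

```text
time_s: 23.93
position: [0.5874, -0.0832, 0.0402]
tcp_rot: [[0.073, 0.997, 0.001], [0.997, -0.073, -0.0], [-0.0, 0.001, -1.0]]
force: [-0.1, 0.4, 0.4]
opening: 0.005
grasp_force: 0.1
```

Emit:
play_rows([
  [[0,0.001,0,0,0,0],[0,0.002,0,0,0,0],[0,0.002,0,0,0,0],[0,0.002,0,0,0,0]],
])

```text
time_s: 24.27
position: [0.5891, -0.0833, 0.0401]
tcp_rot: [[0.073, 0.997, 0.0], [0.997, -0.073, -0.0], [-0.0, 0.0, -1.0]]
force: [-1.4, -0.3, -0.0]
opening: 0.005
grasp_force: 0.4
```

Run:
```python
from plan import *
from fit import *
F=[]
for k in('side','top'):
    c=save(k,k+'6');big=cv2.resize(c['frame'],None,fx=S,fy=S,interpolation=cv2.INTER_CUBIC)
    for q in (54,):
        X,Y,a=D['w'];r=np.radians(a)
        for b in cas(.06):
            b=b+[.054,0,.03];cv2.polylines(big,[cv2.convexHull(((proj(c,place((X,Y,a),b))+.5)*S-.5).round().astype(np.int32))],True,(255,0,0),1)
    u=(proj(c,[[.62,-.08,.06]])[0]*S).astype(int);F.append(big[u[1]-200:u[1]+200,u[0]-190:u[0]+190])
cv2.imwrite('pics/c6.png',np.hstack(F)[:,:,::-1]); plan([])
```

```text
t 24.37 p [ 0.5891 -0.0833  0.0401] psi -4.18 F [-0.8  0.3 -0.2] open 0.003 grip 0.3
```

View pics/c6.png

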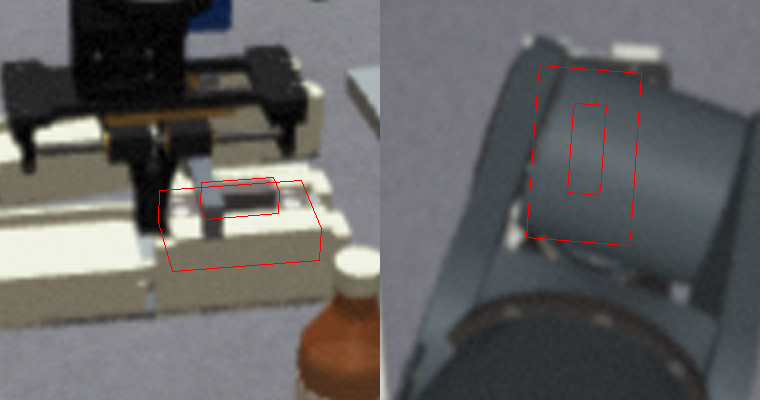

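The side crop shows the wide cassette in the bay, with its rib at (205–280, 180–215), close to the seated outline. The force is still low, so the roller has not tripped and I'll keep pushing in small steps.

Emit:
play_rows([
  [[0,0.001,0,0,0,0],[0,0.002,0,0,0,0],[0,0.002,0,0,0,0]],
])

```text
time_s: 24.62
position: [0.5892, -0.0831, 0.04]
tcp_rot: [[0.073, 0.997, -0.004], [0.997, -0.073, 0.001], [0.0, -0.004, -1.0]]
force: [-5.6, -1.4, 3.3]
opening: 0.01
grasp_force: 2.5
```

Emit:
play_rows([
  [[0,0.001,0,0,0,0],[0,0.0015,0,0,0,0],[0,0.0015,0,0,0,0]],
])

```text
time_s: 24.87
position: [0.5892, -0.083, 0.0399]
tcp_rot: [[0.072, 0.997, -0.007], [0.997, -0.072, 0.001], [0.001, -0.007, -1.0]]
force: [-8.5, -0.6, 4.6]
opening: 0.003
grasp_force: 3.7
```

Emit:
play_rows([
  [[0,0.001,0,0,0,0],[0,0.0015,0,0,0,0],[0,0.0015,0,0,0,0]],
])

```text
time_s: 25.12
position: [0.5892, -0.0829, 0.0398]
tcp_rot: [[0.072, 0.997, -0.01], [0.997, -0.072, 0.002], [0.001, -0.01, -1.0]]
force: [-9.3, -0.8, 7.2]
opening: 0.004
grasp_force: 4.9
```

```bash
python3 -c "
from plan import *
plan([dock('w',-.06,.04,0),dock('w',-.08,.12,-30),[.465,-.2,.12,-65],[.4646,-.2762,.07,-80.4],[.4646,-.2762,.0235,-80.4]])"
```

```text
t 25.12 p [ 0.5892 -0.0829  0.0398] psi -4.13 F [-9.3 -0.8  7.2] open 0.004 grip 4.9
[-0.0007, -0.0526, 0.0004, -0.6, -0.1, 0.1] rows 1.3
[-0.0, -0.02, -0.08, 0.0, 0.0, 30.0] rows 4.2
[-0.1297, 0.0257, 0.0001, 0.0, 0.0, 30.8] rows 4.3
[-0.0325, 0.0689, 0.0501, 0.0, 0.0, 15.4] rows 2.2
[-0.0, -0.0001, 0.0465, 0.0, 0.0, -0.0] rows 1.1
```

Emit:
play_rows([
  [[0,-0.02,0,0,0,0],[0,-0.055,0,0,0,0],[0,-0.055,0,0,0,0]],
])

```text
time_s: 25.37
position: [0.5308, -0.077, 0.0392]
tcp_rot: [[0.073, 0.997, -0.012], [0.997, -0.073, 0.004], [0.003, -0.012, -1.0]]
force: [-1.7, 1.1, -1.2]
opening: 0.009
grasp_force: 0.0
```

Emit:
play_rows([
  [[0,-0.005,-0.03,0,0,0],[0,-0.02,-0.08,0,0,15],[0,-0.02,-0.08,0,0,30],[0,-0.02,-0.08,0,0,30],[0,-0.02,-0.08,0,0,30]],
], fingers=0.05)

```text
time_s: 25.78
position: [0.521, -0.0787, 0.1219]
tcp_rot: [[0.548, 0.837, 0.005], [0.837, -0.548, -0.002], [0.002, 0.005, -1.0]]
force: [-1.0, -0.2, 0.5]
opening: 0.3
grasp_force: 0.0
```

Emit:
play_rows([
  [[-0.13,0.0255,0,0,0,30.8],[-0.13,0.0255,0,0,0,30.8],[-0.13,0.0255,0,0,0,30.8],[-0.13,0.0255,0,0,0,30.8],[-0.13,0.0255,0,0,0,30.8],[-0.13,0.0255,0,0,0,30.8],[-0.13,0.0255,0,0,0,30.8]],
])

```text
time_s: 26.37
position: [0.4708, -0.2017, 0.1203]
tcp_rot: [[0.896, 0.445, 0.001], [0.445, -0.896, -0.001], [0.001, 0.001, -1.0]]
force: [-0.2, 0.8, -0.1]
opening: 0.572
grasp_force: 0.0
```

Emit:
play_rows([
  [[-0.0325,0.069,0.03,0,0,15.4],[-0.0325,0.069,0.05,0,0,15.4],[-0.0325,0.069,0.05,0,0,15.4],[-0.0325,0.069,0.05,0,0,15.4],[-0.0325,0.069,0.05,0,0,15.4]],
])

```text
time_s: 26.78
position: [0.4714, -0.2763, 0.0697]
tcp_rot: [[0.981, 0.192, -0.001], [0.192, -0.981, 0.002], [-0.001, -0.002, -1.0]]
force: [-0.2, -0.2, -0.1]
opening: 0.574
grasp_force: 0.0
```

Run:
```python
from plan import *
from fit import *
plan([[.4646,-.2762,.07,-80.4],[.4646,-.2762,.0235,-80.4]])
# strips: mean grey of bar area along dock x, before (img 0) and now
for cam in('top','side'):
    c=save(cam,cam+'7'); old=cv2.imread(f'pics/{cam}0.png'); now=cv2.imread(f'pics/{cam}7.png')
    for k in'wn':
        for z in((.039,) if cam=='top' else (.039,)):
            xs=np.arange(-.026,.013,.003); 
            def strip(im):
                g=cv2.cvtColor(im,cv2.COLOR_BGR2GRAY).astype(np.float32);o=[]
                for x in xs:
                    u=proj(c,np.array([[*dock(k,x,z,0,y)[:2],z] for y in np.linspace(-.014,.014,9)])).astype(np.float32)
                    o.append(int(cv2.remap(g,u[None,:,0],u[None,:,1],cv2.INTER_LINEAR).mean()))
                return o
            print(cam,k,'before',strip(old));print(cam,k,'now   ',strip(now))
# rib position of wide cassette seen from the side: search x by rib/cassette outline with labels
big=[]
for cam in('side','top'):
    c=imaging.capture(cam);b=cv2.resize(c['frame'],None,fx=S,fy=S,interpolation=cv2.INTER_CUBIC)
    u=(proj(c,[[.61,-.04,.05]])[0]*S).astype(int);big.append(b[u[1]-200:u[1]+200,u[0]-195:u[0]+195])
cv2.imwrite('pics/c7.png',np.hstack(big)[:,:,::-1])
```

```text
t 26.78 p [ 0.4714 -0.2763  0.0697] psi -78.91 F [-0.2 -0.2 -0.1] open 0.574 grip 0.0
[-0.0066, -0.0014, -0.0003, -0.1, 0.1, 1.5] rows 0.2
[-0.0001, 0.0, 0.0465, -0.0, -0.0, -0.0] rows 1.1
top w before [173, 174, 169, 146, 117, 120, 125, 126, 125, 138, 163, 172, 174]
top w now    [190, 190, 188, 171, 148, 139, 137, 125, 96, 75, 93, 119, 131]
top n before [174, 173, 161, 127, 113, 123, 125, 126, 131, 152, 170, 173, 173]
top n now    [191, 190, 182, 159, 142, 138, 132, 111, 116, 161, 185, 189, 190]
side w before [231, 230, 228, 188, 129, 155, 167, 169, 180, 196, 213, 202, 185]
side w now    [245, 245, 244, 227, 193, 180, 179, 170, 159, 135, 128, 159, 194]
side n before [209, 194, 148, 108, 132, 162, 168, 159, 144, 137, 144, 149, 144]
side n now    [229, 220, 192, 164, 153, 143, 129, 133, 152, 159, 168, 173, 168]
```

View pics/c7.png

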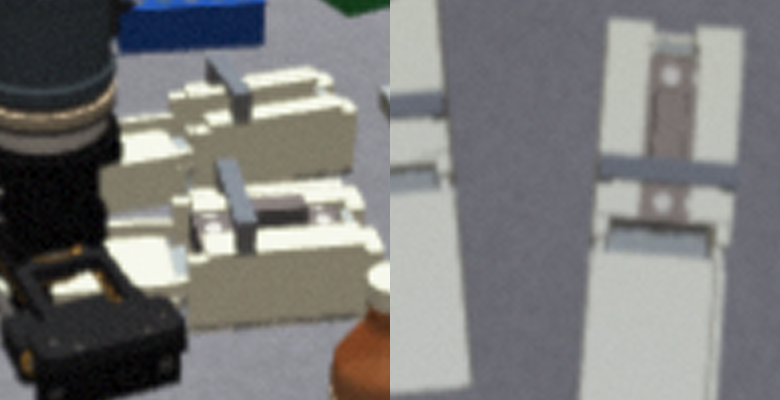

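The view shows the wide cassette in the bay with dots at (672,75) and (662,203), but a shadow lies where the bar is, so the bar still seems sunk. I'll measure how far in the cassette is.

Run:
```python
from plan import *
from fit import *
from scipy.optimize import fsolve
c=imaging.capture('top')
u0=(proj(c,[[.61,-.04,.05]])[0]*S).astype(int)
def un(px,z):
    u=(np.array(px)-[390,0]+u0-[195,200]+.5)/S-.5
    w=fsolve(lambda q:proj(c,[[q[0],q[1],z]])[0]-u,[.6,-.08]); X,Y,a=D['w'];r=np.radians(a)
    d=w-[X,Y];return np.round(1000*np.array([d[0]*np.cos(r)+d[1]*np.sin(r),-d[0]*np.sin(r)+d[1]*np.cos(r)]),1)
print('dots',un((672,75),.056),un((662,203),.056))
# dots and rib by dark/bright profile along dock axis at z=.056 (block top) for the cassette
g=cv2.cvtColor(c['frame'],cv2.COLOR_RGB2GRAY).astype(np.float32)
def prof(z,xs,ys):
    return [int(np.mean([cv2.remap(g,*[np.float32([[v]]) for v in proj(c,[dock('w',x,z,0,y)[:3]])[0]],cv2.INTER_LINEAR)[0,0] for y in ys])) for x in xs]
xs=np.arange(-.002,.022,.002);print('centre',dict(zip((xs*1000).round().astype(int).tolist(),prof(.056,xs,[-.003,0,.003]))))
xs=np.arange(.088,.112,.002);print('far',dict(zip((xs*1000).round().astype(int).tolist(),prof(.056,xs,[-.003,0,.003]))))
# dot offset from ends, from the bench picture of the narrow/wide cassette
g=cv2.cvtColor(cv2.imread('pics/top0.png'),cv2.COLOR_BGR2GRAY).astype(np.float32)
q=(.5032,.3087,63.6)
xs=np.arange(-.056,.0561,.002);o=[]
for x in xs:
    P=place(q,np.array([[x,y,.026] for y in(-.003,0,.003)]));u=proj(c,P).astype(np.float32);o.append(int(cv2.remap(g,u[None,:,0],u[None,:,1],cv2.INTER_LINEAR).mean()))
print('bench',o)
```

```text
dots [89.5  0.5] [12.5  1.3]
centre {-2: 72, 0: 73, 2: 91, 4: 110, 6: 127, 8: 143, 10: 159, 12: 167, 14: 168, 16: 160, 18: 145, 20: 129}
far {88: 166, 90: 167, 92: 161, 94: 147, 96: 131, 98: 120, 100: 120, 102: 126, 104: 135, 106: 141, 108: 148, 110: 157, 112: 161}
bench [72, 55, 58, 77, 98, 112, 126, 142, 153, 155, 151, 139, 123, 112, 102, 90, 71, 67, 82, 97, 105, 107, 106, 106, 106, 106, 106, 105, 106, 106, 105, 105, 106, 106, 105, 104, 105, 104, 104, 105, 104, 105, 106, 109, 121, 138, 150, 155, 150, 139, 123, 110, 102, 98, 98, 99, 99]
```

The dots put the cassette centre at dock x = 51, so its front only touches the roller at 101 and it needs about 3 mm more with a firmer push. The arm is already over the narrow cassette, so I'll load that one first and then finish the wide push.

Emit:
play_rows([
  [[-0.0065,-0.0015,0.015,0,0,1.5],[-0.0065,-0.0015,0.03,0,0,1.5],[-0.0065,-0.0015,0.04,0,0,1.5],[-0.0065,-0.0015,0.046,0,0,1.5],[-0.0065,-0.0015,0.046,0,0,1.5],[-0.0065,-0.0015,0.046,0,0,1.5]],
])

```text
time_s: 27.53
position: [0.4653, -0.2771, 0.0242]
tcp_rot: [[0.986, 0.165, 0.0], [0.165, -0.986, 0.0], [0.0, -0.0, -1.0]]
force: [0.6, 0.1, 0.5]
opening: 0.573
grasp_force: 0.0
```

Emit:
play_rows([
  [[0,0,0,0,0,0],[0,0,0,0,0,0],[0,0,0,0,0,0],[0,0,0,0,0,0],[0,0,0,0,0,0],[0,0,0,0,0,0],[0,0,0,0,0,0],[0,0,0,0,0,0]],
], fingers=0)

```text
time_s: 28.2
position: [0.465, -0.2771, 0.0243]
tcp_rot: [[0.986, 0.165, -0.0], [0.165, -0.986, 0.0], [-0.0, -0.0, -1.0]]
force: [-0.2, 1.0, 2.7]
opening: 0.202
grasp_force: 30.0
```

```bash
python3 -c "
from plan import *
z=bot.read_state()['position'][2]
plan([[.4646,-.2762,.13,-80.4],[.48,-.05,.13,-83],dock('n',-.075,.1,-90),dock('n',-.075,z+.032,-90),dock('n',-.029,z+.032,-90)])"
```

```text
t 28.2 p [ 0.465  -0.2771  0.0243] psi -80.53 F [-0.2  1.   2.7] open 0.202 grip 30.0
[-0.0002, -0.001, -0.1057, -0.0, 0.0, -0.1] rows 2.5
[0.0528, -0.2205, 0.0001, -0.0, 0.0, 2.6] rows 5.4
[0.0929, -0.1063, 0.03, -0.0, 0.0, 1.4] rows 3.5
[0.0, 0.0, 0.0436, -0.0, 0.0, -0.0] rows 1.0
[0.046, 0.0, 0.0, -0.0, 0.0, -0.0] rows 1.1
```

Emit:
play_rows([
  [[0,0,-0.03,0,0,0],[0,0,-0.07,0,0,0],[0,0,-0.1055,0,0,0],[0,0,-0.1055,0,0,0]],
])

```text
time_s: 28.53
position: [0.4685, -0.2802, 0.1355]
tcp_rot: [[0.986, 0.165, 0.01], [0.165, -0.986, -0.009], [0.008, 0.01, -1.0]]
force: [0.6, -1.1, -2.7]
opening: 0.201
grasp_force: 30.0
```

Emit:
play_rows([
  [[0.008,-0.035,0,0,0,0.5],[0.018,-0.075,0,0,0,1],[0.028,-0.115,0,0,0,1.5],[0.038,-0.155,0,0,0,2],[0.047,-0.195,0,0,0,2.5],[0.053,-0.2205,0,0,0,2.5],[0.053,-0.2205,0,0,0,2.5]],
])

```text
time_s: 29.12
position: [0.4787, -0.0457, 0.1287]
tcp_rot: [[0.992, 0.127, -0.004], [0.127, -0.992, 0.003], [-0.004, -0.004, -1.0]]
force: [-0.6, -0.1, -1.9]
opening: 0.202
grasp_force: 30.0
```

Emit:
play_rows([
  [[0.025,-0.03,0,0,0,0.5],[0.05,-0.055,0.01,0,0,1],[0.075,-0.085,0.02,0,0,1.4],[0.093,-0.106,0.03,0,0,1.4],[0.093,-0.106,0.03,0,0,1.4],[0.093,-0.106,0.03,0,0,1.4],[0.093,-0.106,0.03,0,0,1.4]],
])

```text
time_s: 29.7
position: [0.5594, 0.0649, 0.0988]
tcp_rot: [[0.995, 0.097, -0.002], [0.097, -0.995, -0.0], [-0.003, 0.0, -1.0]]
force: [-0.1, -0.2, -2.7]
opening: 0.203
grasp_force: 30.0
```

```bash
python3 -c "
from plan import *
plan([dock('n',-.075,.0565,-90),dock('n',-.029,.0565,-90)])"
```

```text
t 29.7 p [0.5594 0.0649 0.0988] psi -84.41 F [-0.1 -0.2 -2.7] open 0.203 grip 30.0
[0.0002, -0.0019, 0.0423, 0.0, 0.1, -0.0] rows 1.0
[0.046, -0.0, -0.0001, 0.0, 0.0, -0.0] rows 1.1
```

Emit:
play_rows([
  [[0,-0.001,0.01,0,0,0],[0,-0.001,0.02,0,0,0],[0,-0.001,0.025,0,0,0],[0,-0.001,0.025,0,0,0]],
])

```text
time_s: 30.03
position: [0.5587, 0.0657, 0.073]
tcp_rot: [[0.995, 0.096, -0.004], [0.096, -0.995, 0.0], [-0.004, -0.001, -1.0]]
force: [-0.4, 0.3, -2.3]
opening: 0.204
grasp_force: 30.0
```

```bash
python3 -c "
from plan import *
plan([dock('n',-.075,.0565,-90),dock('n',-.029,.0565,-90)])"
```

```text
t 30.03 p [0.5587 0.0657 0.073 ] psi -84.5 F [-0.4  0.3 -2.3] open 0.204 grip 30.0
[0.0008, -0.001, 0.0165, -0.0, 0.2, -0.1] rows 0.4
[0.046, 0.0, -0.0001, -0.0, 0.0, -0.0] rows 1.1
```

Emit:
play_rows([
  [[0.001,-0.001,0.01,0,0,0],[0.001,-0.001,0.015,0,0,0],[0.001,-0.001,0.0175,0,0,0],[0.001,-0.001,0.0175,0,0,0]],
])

```text
time_s: 30.37
position: [0.5607, 0.0676, 0.0563]
tcp_rot: [[0.995, 0.097, -0.002], [0.097, -0.995, 0.0], [-0.002, -0.0, -1.0]]
force: [0.1, -0.5, -1.7]
opening: 0.206
grasp_force: 30.0
```

Emit:
play_rows([
  [[0.006,0,0,0,0,0],[0.014,0,0,0,0,0],[0.022,0,0,0,0,0],[0.03,0,0,0,0,0],[0.038,0,0,0,0,0],[0.046,0,0,0,0,0],[0.046,0,0,0,0,0]],
])

```text
time_s: 30.95
position: [0.6099, 0.072, 0.057]
tcp_rot: [[0.995, 0.097, 0.004], [0.097, -0.995, 0.0], [0.004, 0.0, -1.0]]
force: [3.3, -0.6, -6.4]
opening: 0.204
grasp_force: 30.0
```

Emit:
play_rows([
  [[0,0,0.001,0,0,0],[0,0,0.0015,0,0,0]],
])

```text
time_s: 31.12
position: [0.6085, 0.072, 0.056]
tcp_rot: [[0.995, 0.097, 0.003], [0.097, -0.995, -0.0], [0.003, 0.0, -1.0]]
force: [0.2, -2.1, -1.8]
opening: 0.204
grasp_force: 30.0
```

Emit:
play_rows([
  [[0,0,0,0,0,0],[0,0,0,0,0,0],[0,0,0,0,0,0],[0,0,0,0,0,0]],
], fingers=0.045)

```text
time_s: 31.45
position: [0.607, 0.0723, 0.0561]
tcp_rot: [[0.995, 0.097, 0.0], [0.097, -0.995, 0.0], [0.0, -0.0, -1.0]]
force: [0.5, 0.4, 0.6]
opening: 0.42
grasp_force: 0.0
```

```bash
python3 -c "
from plan import *
plan([dock('n',-.029,.1,-90),dock('n',-.085,.10,-45),dock('n',-.125,.09,0),dock('n',-.125,.042,0)])"
```

```text
t 31.45 p [0.607  0.0723 0.0561] psi -84.42 F [0.5 0.4 0.6] open 0.42 grip 0.0
[-0.002, 0.0008, -0.0439, -0.0, -0.0, -0.0] rows 1.1
[-0.056, 0.0001, -0.0, 0.0, -0.0, -45.0] rows 6.3
[-0.0282, -0.0283, 0.01, 0.0, -0.0, -45.0] rows 6.3
[-0.0001, -0.0, 0.048, 0.0, -0.0, -0.0] rows 1.2
```

Emit:
play_rows([
  [[-0.002,0,-0.02,0,0,0],[-0.002,0,-0.044,0,0,0],[-0.002,0,-0.044,0,0,0]],
])

```text
time_s: 31.7
position: [0.608, 0.072, 0.1038]
tcp_rot: [[0.995, 0.097, 0.008], [0.097, -0.995, -0.0], [0.008, 0.001, -1.0]]
force: [-0.0, -0.6, 0.7]
opening: 0.506
grasp_force: 0.0
```

Emit:
play_rows([
  [[-0.056,0,0,0,0,-45],[-0.056,0,0,0,0,-45],[-0.056,0,0,0,0,-45],[-0.056,0,0,0,0,-45],[-0.056,0,0,0,0,-45],[-0.056,0,0,0,0,-45],[-0.056,0,0,0,0,-45]],
], fingers=0)

```text
time_s: 32.28
position: [0.5491, 0.0666, 0.0996]
tcp_rot: [[0.631, 0.776, -0.0], [0.776, -0.631, 0.0], [0.0, -0.0, -1.0]]
force: [0.4, 0.3, 0.4]
opening: 0.075
grasp_force: 0.0
```

Emit:
play_rows([
  [[-0.028,-0.028,0.01,0,0,-45],[-0.028,-0.028,0.01,0,0,-45],[-0.028,-0.028,0.01,0,0,-45],[-0.028,-0.028,0.01,0,0,-45],[-0.028,-0.028,0.01,0,0,-45],[-0.028,-0.028,0.01,0,0,-45],[-0.028,-0.028,0.01,0,0,-45],[-0.028,-0.028,0.01,0,0,-45]],
])

```text
time_s: 32.95
position: [0.5098, 0.0627, 0.0896]
tcp_rot: [[-0.098, 0.995, 0.0], [0.995, 0.098, 0.0], [0.0, 0.0, -1.0]]
force: [0.0, 0.4, -0.1]
opening: 0.006
grasp_force: 0.0
```

```bash
python3 -c "
from plan import *
plan([dock('n',-.125,.042,0),dock('n',-.012,.042,0)])"
```

```text
t 32.95 p [0.5098 0.0627 0.0896] psi 5.6 F [ 0.   0.4 -0.1] open 0.006 grip 0.0
[-0.0007, -0.0003, 0.0476, 0.0, -0.0, 0.0] rows 1.1
[-0.0001, 0.113, 0.0, 0.0, -0.0, 0.0] rows 2.7
```

Emit:
play_rows([
  [[-0.0005,0,0.03,0,0,0],[-0.0005,0,0.0475,0,0,0],[-0.0005,0,0.0475,0,0,0]],
])

```text
time_s: 33.2
position: [0.5077, 0.0623, 0.0396]
tcp_rot: [[-0.096, 0.995, -0.006], [0.995, 0.096, 0.001], [0.001, -0.006, -1.0]]
force: [-0.3, -0.1, 0.8]
opening: 0.003
grasp_force: 0.0
```

Emit:
play_rows([
  [[0,0.015,0,0,0,0],[0,0.025,0,0,0,0],[0,0.035,0,0,0,0],[0,0.045,0,0,0,0],[0,0.055,0,0,0,0],[0,0.065,0,0,0,0],[0,0.075,0,0,0,0],[0,0.082,0,0,0,0]],
])

```text
time_s: 33.87
position: [0.5921, 0.07, 0.043]
tcp_rot: [[-0.096, 0.995, 0.0], [0.995, 0.096, -0.0], [-0.0, 0.0, -1.0]]
force: [-0.5, -0.5, 1.0]
opening: 0.006
grasp_force: 1.0
```

Emit:
play_rows([
  [[0,0.007,0,0,0,0],[0,0.013,0,0,0,0],[0,0.018,0,0,0,0],[0,0.023,0,0,0,0],[0,0.027,0,0,0,0],[0,0.03,0,0,0,0],[0,0.03,0,0,0,0]],
])

```text
time_s: 34.45
position: [0.6226, 0.073, 0.0422]
tcp_rot: [[-0.097, 0.995, 0.002], [0.995, 0.097, 0.0], [-0.0, 0.002, -1.0]]
force: [-0.2, -0.3, 0.2]
opening: 0.001
grasp_force: 0.0
```

Emit:
play_rows([
  [[0,0.002,0,0,0,0],[0,0.004,0,0,0,0],[0,0.006,0,0,0,0],[0,0.007,0,0,0,0]],
])

```text
time_s: 34.78
position: [0.6253, 0.0735, 0.0419]
tcp_rot: [[-0.098, 0.995, -0.007], [0.995, 0.098, -0.0], [0.0, -0.007, -1.0]]
force: [-8.3, -1.7, 6.3]
opening: 0.001
grasp_force: 3.9
```

```bash
python3 -c "
from plan import *
plan([dock('n',-.0073,.042,0)])"
```

```text
t 34.78 p [0.6253 0.0735 0.0419] psi 5.6 F [-8.3 -1.7  6.3] open 0.001 grip 3.9
[-0.0003, 0.0014, -0.0001, -0.4, -0.0, 0.0] rows 0.1
```

Emit:
play_rows([
  [[0,0.001,-0.001,0,0,0],[0,0.002,-0.002,0,0,0],[0,0.003,-0.003,0,0,0],[0,0.003,-0.003,0,0,0]],
])

```text
time_s: 35.12
position: [0.6303, 0.0739, 0.0445]
tcp_rot: [[-0.097, 0.995, -0.002], [0.995, 0.097, 0.0], [0.0, -0.002, -1.0]]
force: [-4.4, -0.9, -0.9]
opening: 0.004
grasp_force: 2.3
```

Emit:
play_rows([
  [[0,0.001,0,0,0,0],[0,0.002,-0.001,0,0,0],[0,0.003,-0.001,0,0,0],[0,0.003,-0.001,0,0,0]],
])

```text
time_s: 35.45
position: [0.6303, 0.0742, 0.0449]
tcp_rot: [[-0.097, 0.995, -0.009], [0.995, 0.097, -0.0], [0.001, -0.009, -1.0]]
force: [-7.5, -1.6, 0.2]
opening: 0.004
grasp_force: 3.7
```

```bash
python3 -c "
from plan import *
plan([dock('n',-.05,.045,0),dock('n',-.05,.12,0),dock('w',-.05,.10,0),dock('w',-.05,.0425,0)])"
```

```text
t 35.45 p [0.6303 0.0742 0.0449] psi 5.59 F [-7.5 -1.6  0.2] open 0.004 grip 3.7
[-0.0005, -0.0464, 0.0003, -0.5, -0.0, -0.0] rows 1.1
[0.0001, -0.0, -0.075, -0.0, -0.0, -0.0] rows 1.8
[-0.1454, -0.052, 0.0199, -0.0, -0.0, 9.8] rows 3.7
[-0.0001, 0.0, 0.0575, -0.0, -0.0, -0.0] rows 1.4
```

Emit:
play_rows([
  [[0,-0.02,0,0,0,0],[0,-0.05,0,0,0,0],[0,-0.05,-0.03,0,0,0],[0,-0.05,-0.075,0,0,0],[0,-0.05,-0.075,0,0,0]],
])

```text
time_s: 35.87
position: [0.5908, 0.0692, 0.1279]
tcp_rot: [[-0.097, 0.995, 0.016], [0.995, 0.097, -0.001], [-0.002, 0.016, -1.0]]
force: [1.6, -0.8, 1.0]
opening: 0.004
grasp_force: 0.0
```

Emit:
play_rows([
  [[-0.1455,-0.052,0.02,0,0,9.8],[-0.1455,-0.052,0.02,0,0,9.8],[-0.1455,-0.052,0.02,0,0,9.8],[-0.1455,-0.052,0.02,0,0,9.8],[-0.1455,-0.052,0.02,0,0,9.8],[-0.1455,-0.052,0.02,0,0,9.8],[-0.1455,-0.052,0.02,0,0,9.8]],
])

```text
time_s: 36.45
position: [0.5486, -0.0808, 0.1017]
tcp_rot: [[0.075, 0.997, 0.003], [0.997, -0.075, -0.001], [-0.0, 0.003, -1.0]]
force: [0.4, -0.5, 0.3]
opening: 0.01
grasp_force: 0.0
```

```bash
python3 -c "
from plan import *
plan([dock('w',-.05,.0435,0),dock('w',-.012,.0435,0)])"
```

```text
t 36.45 p [ 0.5486 -0.0808  0.1017] psi -4.28 F [ 0.4 -0.5  0.3] open 0.01 grip 0.0
[0.0001, -0.0022, 0.0582, 0.2, 0.0, -0.1] rows 1.4
[0.0, 0.038, 0.0, -0.0, 0.0, 0.0] rows 0.9
```

Emit:
play_rows([
  [[0,-0.002,0.03,0,0,0],[0,-0.002,0.058,0,0,0],[0,0.01,0.058,0,0,0],[0,0.022,0.058,0,0,0],[0,0.032,0.058,0,0,0],[0,0.036,0.058,0,0,0],[0,0.036,0.058,0,0,0]],
])

```text
time_s: 37.03
position: [0.585, -0.0821, 0.0435]
tcp_rot: [[0.071, 0.997, 0.003], [0.997, -0.071, -0.001], [-0.001, 0.003, -1.0]]
force: [-0.4, -0.2, -0.5]
opening: 0.003
grasp_force: 0.0
```

Emit:
play_rows([
  [[0,0.002,0,0,0,0],[0,0.004,0,0,0,0],[0,0.006,-0.001,0,0,0],[0,0.008,-0.002,0,0,0],[0,0.009,-0.003,0,0,0],[0,0.009,-0.003,0,0,0]],
])

```text
time_s: 37.53
position: [0.5893, -0.0832, 0.0456]
tcp_rot: [[0.074, 0.997, -0.006], [0.997, -0.074, 0.002], [0.001, -0.006, -1.0]]
force: [-4.6, 1.1, -1.1]
opening: 0.006
grasp_force: 2.5
```

```bash
python3 -c "
from plan import *
plan([dock('w',-.004,.0445,0)])"
```

```text
t 37.53 p [ 0.5893 -0.0832  0.0456] psi -4.22 F [-4.6  1.1 -1.1] open 0.006 grip 2.5
[-0.0005, 0.0033, 0.0011, -0.3, -0.1, -0.0] rows 0.1
```

Emit:
play_rows([
  [[0,0.001,0,0,0,0],[0,0.002,0,0,0,0],[0,0.003,0,0,0,0],[0,0.003,0,0,0,0]],
])

```text
time_s: 37.87
position: [0.5942, -0.084, 0.0459]
tcp_rot: [[0.074, 0.997, -0.001], [0.997, -0.074, 0.0], [0.0, -0.001, -1.0]]
force: [-2.7, 1.0, -1.1]
opening: 0.004
grasp_force: 1.8
```

Emit:
play_rows([
  [[0,0.001,0,0,0,0],[0,0.002,0,0,0,0],[0,0.003,0,0,0,0],[0,0.003,0,0,0,0]],
])

```text
time_s: 38.2
position: [0.5944, -0.0837, 0.0457]
tcp_rot: [[0.073, 0.997, -0.008], [0.997, -0.073, 0.001], [0.001, -0.008, -1.0]]
force: [-8.5, -0.8, 2.7]
opening: 0.008
grasp_force: 4.2
```

Emit:
play_rows([
  [[0,-0.02,0,0,0,0],[0,-0.06,0,0,0,0],[0,-0.06,-0.04,0,0,0],[0,-0.07,-0.08,0,0,0],[0,-0.07,-0.1,0,0,0]],
])

```text
time_s: 38.62
position: [0.5292, -0.0797, 0.1498]
tcp_rot: [[0.074, 0.997, 0.007], [0.997, -0.074, -0.002], [-0.002, 0.007, -1.0]]
force: [1.0, 0.1, 0.5]
opening: 0.002
grasp_force: 0.0
```

Emit:
play_rows([
  [[0.3,-0.13,-0.05,0,0,0],[0.3,-0.13,-0.05,0,0,0],[0.3,-0.13,-0.05,0,0,0],[0.3,-0.13,-0.05,0,0,0],[0.3,-0.13,-0.05,0,0,0],[0.3,-0.13,-0.05,0,0,0],[0.3,-0.13,-0.05,0,0,0],[0.3,-0.13,-0.05,0,0,0]],
])

```text
time_s: 39.28
position: [0.422, 0.2324, 0.1977]
tcp_rot: [[0.074, 0.997, 0.007], [0.997, -0.074, 0.002], [0.003, 0.006, -1.0]]
force: [1.5, -0.4, -0.3]
opening: 0.006
grasp_force: 0.0
```

```bash
cat > strips.py <<'E'
from plan import *
from fit import *
plan([])
for cam in('top','side'):
    c=save(cam,cam+'8'); ims=[cv2.imread(f'pics/{cam}{i}.png') for i in(0,7,8)]
    for k in'wn':
        for im,l in zip(ims,('0','7','8')):
            g=cv2.cvtColor(im,cv2.COLOR_BGR2GRAY).astype(np.float32)
            f=lambda x,z,ys:int(cv2.remap(g,*[v.astype(np.float32)[None] for v in proj(c,np.array([[*dock(k,x,z,0,y)[:2],z] for y in ys])).T],cv2.INTER_LINEAR).mean())
            print(cam,k,l,'bar',[f(x,.039,np.linspace(-.014,.014,9)) for x in np.arange(-.026,.016,.003)])
            if cam=='top' and l=='8': print('  dots', {int(1000*x):f(x,.056,[-.003,0,.003]) for x in np.arange(.006,.024,.002)},{int(1000*x):f(x,.056,[-.003,0,.003]) for x in np.arange(.084,.104,.002)})
for n in('bottle','tube_rack'): print(n,[(round(d['confidence'],2),np.round(d['at'],3).tolist()) for d in finder.recognise('top',n)[:1]])
E
python3 strips.py
```

```text
t 39.28 p [0.422  0.2324 0.1977] psi -4.24 F [ 1.5 -0.4 -0.3] open 0.006 grip 0.0
top w 0 bar [173, 174, 169, 146, 117, 120, 125, 126, 125, 138, 163, 172, 174, 173]
top w 7 bar [190, 190, 188, 171, 148, 139, 137, 125, 96, 75, 93, 119, 131, 142]
top w 8 bar [183, 183, 178, 154, 123, 126, 132, 132, 131, 143, 148, 114, 103, 117]
  dots {6: 95, 8: 98, 10: 113, 12: 126, 14: 143, 16: 156, 18: 163, 20: 162, 22: 152} {84: 104, 86: 107, 88: 118, 90: 135, 92: 151, 94: 161, 96: 159, 98: 149, 100: 136, 102: 122}
top n 0 bar [174, 173, 161, 127, 113, 123, 125, 126, 131, 152, 170, 173, 173, 173]
top n 7 bar [191, 190, 182, 159, 142, 138, 132, 111, 116, 161, 185, 189, 190, 190]
top n 8 bar [183, 182, 169, 134, 119, 130, 132, 133, 138, 151, 130, 92, 104, 122]
  dots {6: 89, 8: 104, 10: 119, 12: 135, 14: 150, 16: 160, 18: 163, 20: 156, 22: 138} {84: 112, 86: 119, 88: 132, 90: 152, 92: 163, 94: 163, 96: 158, 98: 145, 100: 127, 102: 113}
side w 0 bar [231, 230, 228, 188, 129, 155, 167, 169, 180, 196, 213, 202, 185, 188]
side w 7 bar [245, 245, 244, 227, 193, 180, 179, 170, 159, 135, 128, 159, 194, 207]
side w 8 bar [232, 232, 229, 189, 129, 157, 169, 171, 182, 197, 199, 156, 170, 188]
side n 0 bar [209, 194, 148, 108, 132, 162, 168, 159, 144, 137, 144, 149, 144, 132]
side n 7 bar [229, 220, 192, 164, 153, 143, 129, 133, 152, 159, 168, 173, 168, 155]
side n 8 bar [211, 196, 151, 109, 134, 163, 169, 161, 143, 130, 131, 129, 126, 122]
bottle [(0.97, [0.644, -0.28, 0.098])]
tube_rack [(0.69, [0.679, 0.291, 0.042])]
```

Both bars now match their closed profiles from the first pictures in both cameras. The cassettes sit at about x = 56.5 and 55.5 mm, within the 53–57 mm seated range. The bottle and rack have not moved.

```bash
python3 -c "
from rig import bot
print(bot.hand_in())"
```

```text
the job is handed in; nothing more can be done
None
```

I loaded both cassettes into their own docks with the latches closed behind them, left the bottle and rack where they stood, and handed the job in at about 39 s; the hand-in returned no verdict.

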